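Mask a glaze test tile for spraying

TASK

Lay the oblong terracotta test tile on the sloped rest of the masking stand, long way up the slope, centred, flat on it with its lower end against the lip, and let go of it. Then pull the spring-return mask (the sheet with the upright black tab) out until its pointer is level with the mark clip, and finish while holding it there (it springs back if let go) so that I can spray. Leave the other things on the table where they are.

Things in the scene. Friction and masses are not known exactly. Their poses are not given: they have to be found in the camera images.
- tile_c (a point): centre (half-way up) of the loose test tile: an oblong unglazed terracotta slab 90 (its x) x 60 (its y) x 8 (its z) mm, about 90 g. It starts lying flat on a kiln block, long sides parallel to the block's; either face or end may go either way.
- tile: the same tile; origin at the centre of its underside, axes as above
- block: fixed grey kiln block under the tile at the start, 80 (x) x 36 (y) x 25 (z) mm; origin at the centre of its underside, so the tile overhangs it by 12 mm along both long sides
- stand: masking stand, fixed to the table: wooden base 170 x 300 x 12 mm carrying the rest, a rail for the mask along its y and the mark bar behind the rail. Origin on the table under the rest; its x points up the slope of the rest (away from the robot), its y to the mask's home side.
- rest: fixed aluminium rest, a narrow slope rising at 18 degrees away from the robot: 80 mm long, 30 mm wide, 8 mm thick, on a web 16 mm wide, its lower end 45 mm above the table. Origin at the foot of the sloping face where it meets the lip, half-way across; x points up the slope, y across it, z square out of the face. The lip stands 12 mm out of the face below x = 0, 5 mm thick and as wide as the rest. The seated tile's centre is at x = 45, y = 0, z = 4 mm in this frame.
- mask (a joint): travel of the mask in m: 0 at home, growing to 0.130 as it is pulled along the stand's -y. A spring pulls it home, with 2.7 N at home and 45 N/m more as it goes out. The mask is a steel sheet 60 mm wide parallel to the slope, passing 12 mm above the seated tile; at home its leading edge is 75 mm to the +y side of the middle of the rest.
- tab (a point): centre of the mask's upright black tab: 8 mm thick along the stand's y, 24 mm wide along its x, 52 mm high but standing 49 mm free (25 mm below this point to 26 mm above it) on the grey carriage, whose flat top is 50 mm along y by 44 mm along x. It moves with the mask.
- pointer (a point): tip of the small dark pointer blade on the carriage's far side (stand's +x), level along y with the middle of the tab; it moves with the mask
- mark: the mark: a small dark steel clip, 18 x 10 x 18 mm, on the wooden bar behind the rail, with an upright blade 3 mm thick standing in its middle. Origin at the clip's centre, axes parallel to the stand's; the pointer is level with it when both have the same position along the stand's y. The clip sits at a different place each time and does not move.
- mug: terracotta mug, 72 mm across, 70 mm high; bystander, origin at the centre of its underside
- bowl: white bowl, 110 mm across, 50 mm high; bystander, origin at the centre of its underside
- square_tile: small square terracotta tile, 48 x 48 x 7 mm, lying on the table; not the one to mask; bystander, origin at the centre of its underside
- prop: short grey kiln prop, an upright cylinder 30 mm across and 40 mm high; bystander, origin at the centre of its underside
- jar: lidded grey jar, 60 mm across, 80 mm high; bystander, origin at the centre of its underside
- brush: brush, 180 mm long, lying on the table; bystander
- sprayer: white spray bottle, 60 mm across, 162 mm high; bystander, origin at the centre of its underside
Things that resemble listed ones, but are neither listed nor needed, are in the scene too. Leave any grey look-alike of the tile alone.

How it is judged (in metres and radians):
On the way, in this order (a step that is already met when the one before it is completed fails the run):
1. the tile lies on the rest against the lip, released, the mask still at home (x of tile_c in the frame of rest between 0.04 and 0.051 m and y of tile_c in the frame of rest between -0.009 and 0.009 m and z of tile_c in the frame of rest between 0.001 and 0.0075 m and angle between the z axis of tile_c and the z axis of rest, either way round below 0.1 rad and angle between the x axis of tile_c and the x axis of rest, either way round below 0.14 rad and contact force between tile and rest above 0.2 N and contact force between the fingers and tile below 0.05 N and linear speed of tile below 0.02 m/s and value of joint mask below 0.01 m), for 0.2 s.
2. the mask's pointer is level with the mark, held by the fingers (y of pointer in the frame of mark between -0.004 and 0.004 m and contact force between the fingers and mask above 1.5 N and velocity of joint mask between -0.01 and 0.01 m/s), for 0.2 s.
At the end, for the whole second after the job is handed in: Tile on the rest, free of fingers and mask, at rest: lower end within 6 mm of the lip, centred within 9 mm, flat within 0.10 rad, straight within 0.14 rad. Pointer within 4 mm of the mark along the stand's y, still, held by the fingers with more than 1.5 N (all of step 2 and x of tile_c in the frame of rest between 0.04 and 0.051 m and y of tile_c in the frame of rest between -0.009 and 0.009 m and z of tile_c in the frame of rest between 0.001 and 0.0075 m and angle between the z axis of tile_c and the z axis of rest, either way round below 0.1 rad and angle between the x axis of tile_c and the x axis of rest, either way round below 0.14 rad and contact force between tile and rest above 0.2 N and contact force between the fingers and tile below 0.05 N and linear speed of tile below 0.02 m/s and contact force between tile and mask below 0.1 N); the arm keeps its last pose, push and grip.
It fails at once if another thing on the table is shifted by more than 20 mm (distance of any of mug, bowl, square_tile, prop, jar, brush, sprayer from where it was at the start of the episode above 0.02 m).
It also fails if it takes over 56 s, if anything falls off the work surface, if the arm or the gripper's body presses on something with over 40 N, if the wrist force passes 120 N, or if a joint passes its speed limit or range.

ROBOT

A 6-joint arm with a two-finger parallel gripper is mounted at the origin on the work surface. World frame = base frame: x ahead of the robot, y to its left, z up, the work surface at z = 0. Lengths are in mm, angles in rad, forces in N, time in s.
With the tool pointing down it reaches from about 225 to 725 mm from the base axis. Payload 3.1 kg.
Tool frame: the origin (TCP) lies midway between the tips of the shut fingers; the grasp point (between the pads) lies 19 mm behind it (grip_depth is the distance from the TCP to the grasp point, in mm); z points along the fingers, y is the direction in which the jaws open and shut (so a half turn about z gives the same grasp; the last joint's range is limited). The gripper opens to 85 mm and grips with 20 to 120 N. Pads are 22 mm wide; open, the fingers measure 114 mm over their backs; the gripper's body (76 mm by 85 mm) begins 54 mm behind the grasp point. The pads swing forward as they close: fully open they stand 13 mm farther back than shut.
Start: joints at [1.127, 0.048, 0.099, 1.622, 0, 1.443], TCP at [163.06, 499.028, 231.312] pointing down, gripper open.
Joint ranges: [-2.91, 2.91], [-0.99, 1.94], [-1.21, 1.42], [-2.12, 2.29], [-1.49, 1.47], [-3.14, 3.14]. Speed limits (rad/s): [2.79, 2.79, 3.14, 3.14, 3.14, 3.14].

INTERFACE

Orientations are given as a 3x3 rotation matrix whose columns are the frame's x, y, z axes.
In Python, from workcell import * gives the robot as it stands.
- The arm moves only by the tool arm_command, never from a script. Its argument "rows" is one flat list of numbers, 7 for each row, row after row: the finger opening in mm, from 0 to 85.4, then the shift along the tool's x, y, z in units of 30 mm (1.0 is 30 mm), then the turn, a rotation vector about the tool's x, y, z in units of 6 degrees (1.0 is 6 degrees). A call has 1 to 12 rows; each row is the pose to reach, as a shift and turn from the pose commanded when the call began, along the tool's axes at that moment; what a row does not reach only later rows make up. A row lasts 1/12 s, in which the tool goes at most 41.7 mm and 7.16 degrees, less where a joint would pass 70% of its speed; a pose out of reach is approached as far as the arm can. A call with a gripper value outside its range is refused whole. The fingers move at their own pace and stop on an object; "force" is the grip in N (left out, the last holds). Time passes only in rows, so rows that repeat a pose let the fingers close. It gives the time, the measured TCP pose, the force and the opening at its end, in the units of the state.
- sense(): the state, without advancing time (a new reading comes with each control period).
- snapshot(name): name is "side" or "top" or "wrist"; returns the picture (384x512x3 uint8, red, green, blue); there is no depth.
- calibration(name): a dict with "fx", "fy", "cx", "cy" (pixels), "origin" and "attitude" of the camera in the world; the wrist camera has in their place "T_tool_cam" (4x4, takes a point from camera to tool coordinates, whose origin is the TCP and whose axes are the flange's). Camera axes: x right, y down, z forward; pixel columns grow to the right and rows downward; lengths in mm; the calibration is good to about 2 mm. The wrist camera is an equidistant fisheye: a pixel r from the principal point sees the ray r / f radians off the axis. A picture is of the moment at which its call begins: read the wrist's pose just before it. calibration takes no time and is no camera call.
- close_job(): hands the job in, once; it reports no verdict.
The state is a dict: "time": time; "joint_positions": joint angles; "joint_vel": joint speeds; "joint_efforts": joint torques, N m; "eef_pos": TCP position; "orientation": TCP orientation; "force": force on the tool from outside, world axes, zero at the start; "torque": the same for the moment, N m; "opening": finger opening in mm.
Only numpy, scipy, OpenCV 4.12 (cv2) and the standard library are available. Lean on these libraries where they do the work, as an engineer would, in place of code of your own. Each camera call takes 0.05 s, during which the arm holds its last target.

## Working session

There is one attempt and no reset: what is moved stays moved. The work goes in short steps, Python scripts to look and compute and a tool call to move; the robot and the scene stay as the last step left them, time stands still between calls to the robot, and variables do not carry over. Pictures are saved under pics/ and viewed, and the job is handed in when it is done.

Besides the shell and the picture viewer there is one more tool, called after "Request:" as name(argument=value, ...), one argument or row to a line, values as JSON. arm_command: Moves the arm, as the interface text tells. Its arguments: {"type":"object","properties":{"rows":{"type":"array"},"force":{"type":"number"}},"required":["rows"]}

```bash
mkdir -p pics; ls; python3 - <<'E'
from workcell import *
import cv2
s=sense();print(s)
for n in ["side","top","wrist"]:
    im=snapshot(n);cv2.imwrite(f"pics/{n}0.png",im[:,:,::-1]);print(n,calibration(n))
E
```

```text
pics
{'time': 0.0, 'joint_positions': array([1.12721969e+00, 4.87200471e-02, 9.75884380e-02, 1.62197909e+00,
       5.87466639e-06, 1.44300732e+00]), 'joint_vel': array([ 3.83062464e-04,  2.11353285e-03,  4.96473497e-05, -1.56266773e-03,
        1.14646774e-03,  7.67462118e-04]), 'joint_efforts': array([ 5.33638995e-04, -3.38783205e+01,  3.20014215e+01,  2.01531668e-02,
       -1.82332096e-04,  6.48893675e-06]), 'eef_pos': array([162.79006292, 498.48811446, 230.12840067]), 'orientation': array([[-9.50551911e-01,  3.10564111e-01, -9.98568708e-04],
       [ 3.10565571e-01,  9.50549666e-01, -2.08786580e-03],
       [ 3.00772966e-04, -2.29474588e-03, -9.99997322e-01]]), 'force': array([ 0.30299274, -0.66255305, -0.37402723]), 'torque': array([ 0.00366966, -0.01468183, -0.02292946]), 'opening': 85.630729422983}
side {'fx': 365.6390245291477, 'fy': 365.6390245291477, 'cx': 251.70755713437865, 'cy': 187.39538717663078, 'origin': array([ 237.29119246, -691.57717523,  602.54816433]), 'attitude': array([[ 0.93982778, -0.17769471,  0.29180189],
       [-0.34158899, -0.50467941,  0.79285286],
       [ 0.00638065, -0.84482145, -0.53501028]])}
top {'fx': 493.2569039927287, 'fy': 493.2569039927287, 'cx': 254.4006325192804, 'cy': 186.8077546727186, 'origin': array([ 380.83306501,   24.22879592, 1493.75877111]), 'attitude': array([[-0.02777984, -0.995223  ,  0.09359197],
       [-0.99960085,  0.02813888,  0.00251844],
       [-0.00513998, -0.09348465, -0.99560745]])}
wrist {'fx': 297.3186396354542, 'fy': 297.3186396354542, 'cx': 251.33276357112584, 'cy': 194.14069157058788, 'T_tool_cam': array([[ 4.49123034e-05, -9.65307895e-01, -2.61114278e-01,
         6.56599749e+01],
       [ 9.99999987e-01,  2.51506663e-06,  1.62704581e-04,
         9.16143961e-01],
       [-1.56403297e-04, -2.61114282e-01,  9.65307882e-01,
        -1.42626286e+02],
       [ 0.00000000e+00,  0.00000000e+00,  0.00000000e+00,
         1.00000000e+00]])}
```

View pics/side0.png

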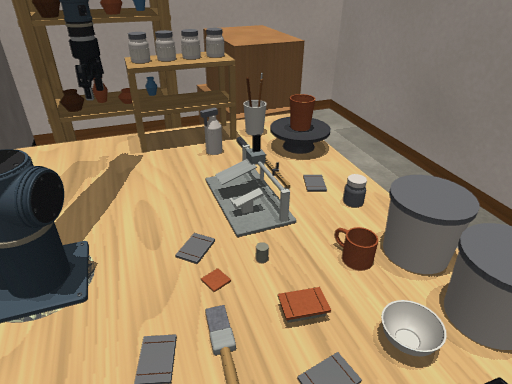

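View pics/top0.png

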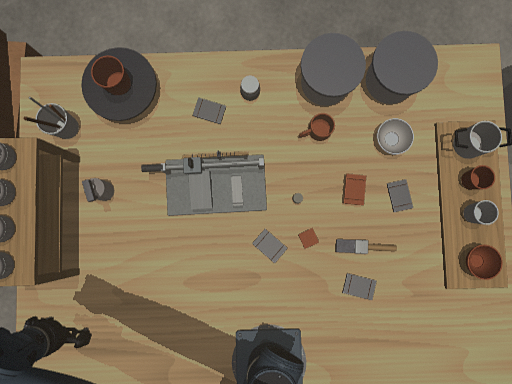

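View pics/wrist0.png

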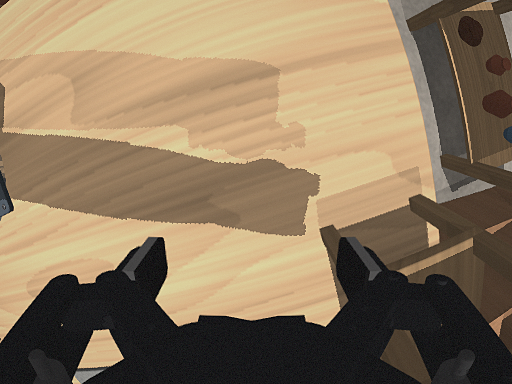

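The side and top views show the oblong terracotta slab at top (354,190) / side (304,304). The small square is at top (308,238), and the grey look-alikes are at top (269,245), (359,286), (400,195) and (209,110). Only the first is both oblong and terracotta. The stand is at top (216,184), with the mask's home side (+y) to the left. I'll enlarge crops to confirm.

```bash
cat > h.py <<'E'
from workcell import *
import cv2, numpy as np
def ray(n,uv,pose=None,c=None):
    c=c or calibration(n); u,v=uv
    if n=="wrist":
        R0,p0=pose; T=c["T_tool_cam"]
        d=np.array([(u-c["cx"])/c["fx"],(v-c["cy"])/c["fy"]]);r=np.hypot(*d)
        k=np.sin(r)/r if r>1e-9 else 1
        dc=np.array([d[0]*k,d[1]*k,np.cos(r)])
        return p0+R0@T[:3,3], R0@T[:3,:3]@dc
    dc=np.array([(u-c["cx"])/c["fx"],(v-c["cy"])/c["fy"],1.])
    return np.array(c["origin"]), np.array(c["attitude"])@dc
def onz(n,uv,z,pose=None):
    o,d=ray(n,uv,pose); return o+d*(z-o[2])/d[2]
def onplane(n,uv,p,nn,pose=None):
    o,d=ray(n,uv,pose); return o+d*(np.dot(nn,p-o)/np.dot(nn,d))
def proj(n,P,pose=None):
    c=calibration(n);P=np.asarray(P,float)
    if n=="wrist":
        R0,p0=pose;T=c["T_tool_cam"];R=R0@T[:3,:3];o=p0+R0@T[:3,3]
        q=R.T@(P-o);r=np.arctan2(np.hypot(q[0],q[1]),q[2]);h=np.hypot(q[0],q[1])
        return c["cx"]+c["fx"]*r*q[0]/h,c["cy"]+c["fy"]*r*q[1]/h
    q=np.array(c["attitude"]).T@(P-np.array(c["origin"]))
    return c["cx"]+c["fx"]*q[0]/q[2],c["cy"]+c["fy"]*q[1]/q[2]
def tri(a,b):
    (o1,d1),(o2,d2)=a,b
    A=np.stack([d1,-d2],1);t=np.linalg.lstsq(A,o2-o1,rcond=None)[0]
    p,q=o1+t[0]*d1,o2+t[1]*d2
    return (p+q)/2,np.linalg.norm(p-q)
def pose():
    s=sense();return (np.array(s["orientation"]),np.array(s["eef_pos"]))
E
python3 - <<'E'
from h import *
t=cv2.imread("pics/top0.png");s=cv2.imread("pics/side0.png")
a=cv2.resize(t[140:225,150:280],None,fx=6,fy=6,interpolation=cv2.INTER_CUBIC);cv2.imwrite("pics/t_stand.png",a)
b=cv2.resize(s[125:240,195:325],None,fx=5,fy=5,interpolation=cv2.INTER_CUBIC);cv2.imwrite("pics/s_stand.png",b)
c=cv2.resize(t[160:220,330:420],None,fx=6,fy=6,interpolation=cv2.INTER_CUBIC);cv2.imwrite("pics/t_tile.png",c)
for n,im in(("top",t),("side",s)):
    h=cv2.cvtColor(im,cv2.COLOR_BGR2HSV)
    m=cv2.inRange(h,(0,120,50),(10,255,255))
    for k in cv2.findContours(m,0,2)[0]:
        if cv2.contourArea(k)>60: 
            r=cv2.minAreaRect(k);print(n,r,cv2.boxPoints(r).round(1).tolist() )
            if n=="top": print([onz("top",q,33).round(0) for q in cv2.boxPoints(r)],onz("top",r[0],33))
print(proj("top",[400,-200,33]))
E
```

```text
top ((484.0, 261.5), (33.0, 34.0), 90.0) [[467.0, 245.0], [501.0, 245.0], [501.0, 278.0], [467.0, 278.0]]
[array([ 329., -591.,   33.]), array([ 326., -691.,   33.]), array([ 231., -684.,   33.]), array([ 234., -585.,   33.])] [ 279.74714303 -637.50117999   33.        ]
top ((308.0000305175781, 238.00001525878906), (15.20526123046875, 15.205260276794434), 63.43495178222656) [[297.79998779296875, 234.60000610351562], [311.3999938964844, 227.8000030517578], [318.20001220703125, 241.39999389648438], [304.6000061035156, 248.1999969482422]]
[array([373., -96.,  33.]), array([ 392., -137.,   33.]), array([ 352., -155.,   33.]), array([ 333., -115.,   33.])] [ 362.36772759 -125.6160135    33.        ]
top ((354.48516845703125, 189.1485137939453), (20.099750518798828, 29.453102111816406), 5.710592269897461) [[343.0, 202.8000030517578], [346.0, 173.5], [366.0, 175.5], [363.0, 204.8000030517578]]
[array([ 463., -233.,   33.]), array([ 550., -246.,   33.]), array([ 543., -305.,   33.]), array([ 456., -292.,   33.])] [ 502.7699306  -269.02718525   33.        ]
top ((482.0, 176.5), (24.0, 23.0), 
[... 1432 characters left out ...]
964844, 226.10000610351562], [378.5, 268.29998779296875], [336.79998779296875, 270.3999938964844]]
side ((302.0, 112.0), (36.0, 24.0), 90.0) [[290.0, 94.0], [314.0, 94.0], [314.0, 130.0], [290.0, 130.0]]
side ((124.5679931640625, 96.12400817871094), (15.473592758178711, 11.269783973693848), 79.69515228271484) [[117.5999984741211, 89.5], [128.6999969482422, 87.5], [131.5, 102.69999694824219], [120.4000015258789, 104.69999694824219]]
side ((99.5, 93.0), (18.0, 13.0), 90.0) [[93.0, 84.0], [106.0, 84.0], [106.0, 102.0], [93.0, 102.0]]
side ((110.5, 6.5), (13.0, 21.0), 90.0) [[100.0, 0.0], [121.0, 0.0], [121.0, 13.0], [100.0, 13.0]]
(np.float64(332.71978485234644), np.float64(224.48171923219144))
```

View pics/t_stand.png

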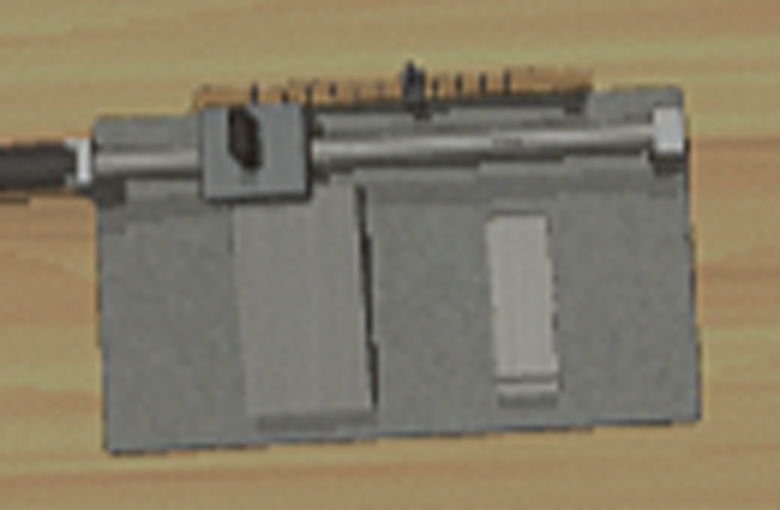

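View pics/s_stand.png

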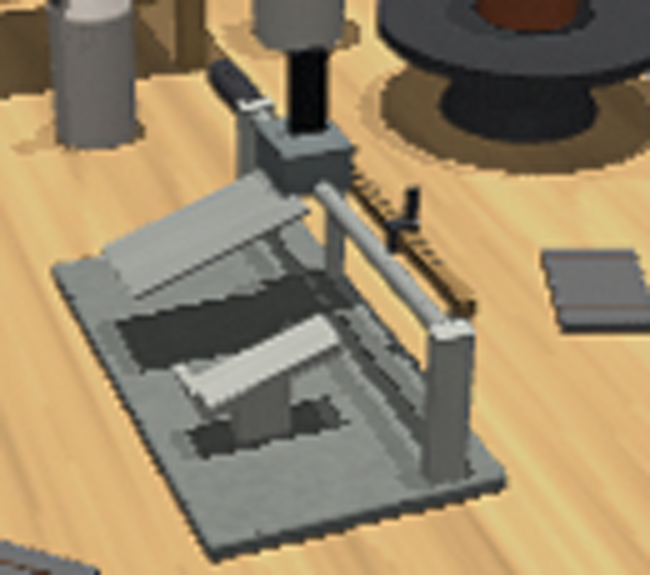

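View pics/t_tile.png

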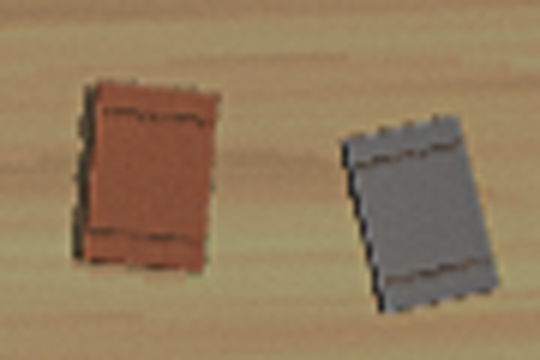

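The crops confirm the terracotta oblong with its dark shadow edge, raised on its block at top (354,190). The rest is the bright strip at top (237,190), the tab is at (190,163) and the clip blade is at (219,153). I'll compute the stand pose roughly, then move the wrist camera above it.

```bash
python3 - <<'E'
from h import *
f=lambda u,v:(150+u/6,140+v/6)
for nm,uv,z in [("TL",(97,117),12),("TR",(683,88),12),("BR",(701,418),12),("BL",(106,453),12),("restUL",(486,217),70),("restUR",(548,213),70),("lipL",(497,383),55),("lipR",(558,380),55),("clip",(411,66),90),("tabtop",(238,112),150)]:
    print(nm,onz("top",f(*uv),z).round(1))
for nm,uv in [("clip top",((412,66),(413,190))),]:
    print(tri(ray("top",f(*uv[0])),ray("side",(195+uv[1][0]/5,125+uv[1][1]/5))))
E
```

```text
TL [610.9 293.4  12. ]
TR [617.3  -3.4  12. ]
BR [450.1  -7.4  12. ]
BL [441.  290.8  12. ]
restUL [547.6  94.9  70. ]
restUR [548.7  64.9  70. ]
lipL [467.9  92.2  55. ]
lipR [468.6  62.5  55. ]
clip [619.2 128.2  90. ]
tabtop [590.  203.6 150. ]
(array([614.72788212, 125.94974695, 115.28688126]), np.float64(0.3973786853607075))
```

```bash
cat >> h.py <<'E'
def plan(p,R):
    """units from current measured pose to target pose"""
    R0,p0=pose()
    rv=cv2.Rodrigues(R0.T@R)[0].ravel()
    print("shift",(R0.T@(np.asarray(p)-p0)/30).round(3),"turn",(np.degrees(rv)/6).round(3), "dist",np.linalg.norm(p-p0).round(1))
def Rt(yaw,tilt=0):
    """tool x ~ -world x rotated by yaw(deg), tool z down, tilted tilt deg so that z leans to +x local"""
    c,s=np.cos(np.radians(yaw)),np.sin(np.radians(yaw));Z=np.array([[c,-s,0],[s,c,0],[0,0,1.]])
    ct,st=np.cos(np.radians(tilt)),np.sin(np.radians(tilt))
    return Z@np.array([[-ct,0,st],[0,1,0],[-st,0,-ct]])
E
python3 -c "
from h import *
plan(np.array([480,85,200.]),Rt(1.5))"
```

```text
shift [-14.331  -9.819   1.027] turn [-0.017 -0.005 -3.266] dist 522.1
```

Request:
arm_command(
  rows=[85, -1.2, -0.82, 0.1, 0, 0, -0.3, 85, -2.4, -1.64, 0.2, 0, 0, -0.6, 85, -3.6, -2.45, 0.3, 0, 0, -0.9, 85, -4.8, -3.3, 0.4, 0, 0, -1.2, 85, -6, -4.1, 0.5, 0, 0, -1.5, 85, -7.2, -4.9, 0.6, 0, 0, -1.8, 85, -8.4, -5.7, 0.7, 0, 0, -2.1, 85, -9.6, -6.6, 0.8, 0, 0, -2.4, 85, -10.8, -7.4, 0.9, 0, 0, -2.7, 85, -12, -8.2, 1, 0, 0, -3, 85, -13.2, -9, 1, 0, 0, -3.27, 85, -14.33, -9.82, 1.03, 0, 0, -3.27],
)

```text
time: 1.15
eef_pos: [467.6, 101.3, 200.4]
orientation: [[-1.0, -0.027, -0.0], [-0.027, 1.0, 0.0], [0.0, 0.0, -1.0]]
force: [1.5, 0.9, -0.8]
opening: 85.1
```

Request:
arm_command(
  rows=[85, 0, 0, 0, 0, 0, 0, 85, 0, 0, 0, 0, 0, 0],
)

```text
time: 1.32
eef_pos: [467.4, 101.3, 200.0]
orientation: [[-1.0, -0.022, -0.002], [-0.022, 1.0, 0.0], [0.002, 0.0, -1.0]]
force: [-0.6, 0.9, -0.8]
opening: 85.2
```

```bash
python3 - <<'E'
from h import *
p=pose();print(p[1],p[0].round(3).tolist())
np.savez("w1.npz",R=p[0],p=p[1])
im=snapshot("wrist");cv2.imwrite("pics/w1.png",im[:,:,::-1]);print(sense()["time"])
E
```

```text
[467.44596478 101.28946699 199.98207227] [[-1.0, -0.022, -0.002], [-0.022, 1.0, 0.0], [0.002, 0.0, -1.0]]
1.3667
```

View pics/w1.png

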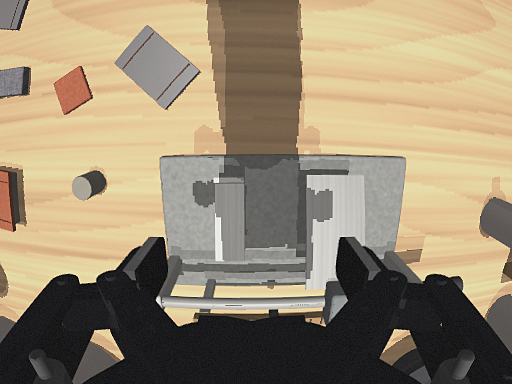

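```bash
python3 - <<'E'
import cv2
t=cv2.imread("pics/w1.png")
cv2.imwrite("pics/w1c.png",cv2.resize(t[145:325,150:350],None,fx=4,fy=4*0.8,interpolation=cv2.INTER_CUBIC)[:600])
E
```

```text
(no output)
```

View pics/w1c.png

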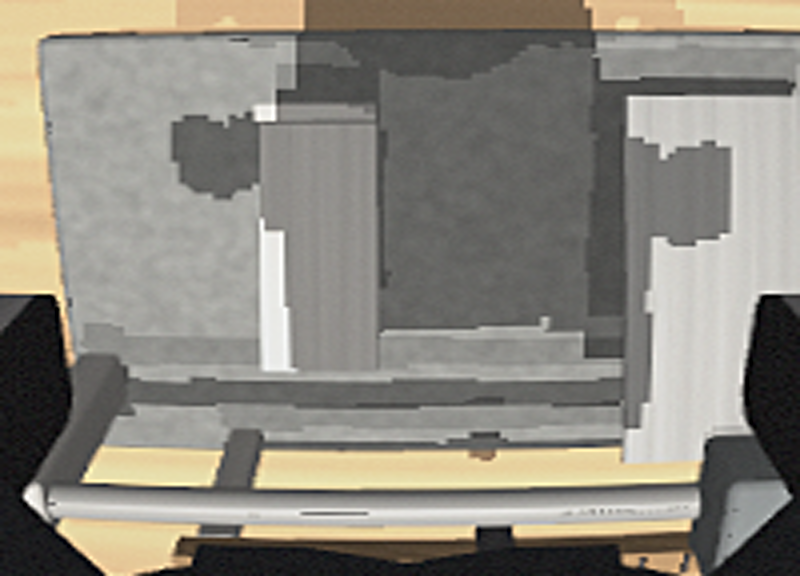

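```bash
python3 - <<'E'
from h import *
d=np.load("w1.npz");P=(d["R"],d["p"])
f=lambda u,v:(150+u/4,145+v/3.2)
L=onz("wrist",f(258,122),56.4,P);R=onz("wrist",f(377,122),56.4,P)
UL=onz("wrist",f(260,371),69.7,P);UR=onz("wrist",f(379,371),69.7,P)
print(L,R,UL,UR)
m=(L+R)/2;u=(UL+UR)/2;dv=u-m;print("lip in top",m,"upper",u,"yaw",np.degrees(np.arctan2(dv[1],dv[0])), "len horiz",np.hypot(*dv[:2]),"expect",80*np.cos(np.radians(18))+3.7)
for nm,uv,z in [("bl",(38,38),12),("r",(799-0,33),12),("bl2",(74,360),12)]:print(nm,onz("wrist",f(*uv),z,P))
# project top-derived pts
E
```

```text
[468.68955849  65.53865086  56.4       ] [468.09774696  95.10432469  56.4       ] [548.10166683  66.20221262  69.7       ] [547.04675823  97.0446079   69.7       ]
lip in top [468.39365272  80.32148777  56.4       ] upper [547.57421253  81.62341026  69.7       ] yaw 0.9419981729118172 len horiz 79.19126248187091 expect 79.78452130361228
bl [448.85385134  -4.52432727  12.        ]
r [441.98839768 215.74535644  12.        ]
bl2 [577.25307249  -1.39888692  12.        ]
```

The wrist view shows the lip's inner edge at about (214–244, 183) and the rest's upper edge at row 261. That gives a rest foot at about (472, 80, 45) and a stand yaw of about 1.5°. The length (79.2 mm measured, 79.8 expected) agrees. Next is the tile.

```bash
python3 -c "
from h import *
plan(np.array([465,-265,190.]),Rt(-8.5))"
```

```text
shift [  0.354 -12.248   0.338] turn [ 0.002 -0.018  1.648] dist 367.7
```

Request:
arm_command(
  rows=[85, 0, -1.1, 0, 0, 0, 0.2, 85, 0.1, -2.3, 0.1, 0, 0, 0.4, 85, 0.1, -3.5, 0.1, 0, 0, 0.6, 85, 0.1, -4.7, 0.1, 0, 0, 0.8, 85, 0.2, -5.9, 0.2, 0, 0, 1, 85, 0.2, -7.1, 0.2, 0, 0, 1.2, 85, 0.3, -8.3, 0.3, 0, 0, 1.4, 85, 0.3, -9.5, 0.3, 0, 0, 1.6, 85, 0.35, -10.7, 0.34, 0, 0, 1.65, 85, 0.35, -11.7, 0.34, 0, 0, 1.65, 85, 0.35, -12.25, 0.34, 0, 0, 1.65, 85, 0.35, -12.25, 0.34, 0, 0, 1.65],
)

```text
time: 2.37
eef_pos: [466.4, -265.8, 190.3]
orientation: [[-0.989, 0.147, -0.0], [0.147, 0.989, -0.001], [0.0, -0.001, -1.0]]
force: [-0.3, 0.0, -0.4]
opening: 85.1
```

```bash
python3 - <<'E'
from h import *
p=pose();print(p[1],p[0].round(3).tolist())
np.savez("w2.npz",R=p[0],p=p[1])
im=snapshot("wrist")[:,:,::-1];cv2.imwrite("pics/w2.png",im)
h=cv2.cvtColor(im,cv2.COLOR_BGR2HSV)
m=cv2.inRange(h,(0,110,40),(10,255,255))
for k in cv2.findContours(m,0,2)[0]:
    if cv2.contourArea(k)>200: r=cv2.minAreaRect(k);print(r,cv2.boxPoints(r).round(1).tolist())
E
```

```text
[ 466.36333615 -265.82494319  190.3166435 ] [[-0.989, 0.147, -0.0], [0.147, 0.989, -0.001], [0.0, -0.001, -1.0]]
((328.0118103027344, 309.6529846191406), (17.13750648498535, 39.58980941772461), 40.60129928588867) [[308.6000061035156, 319.1000061035156], [334.3999938964844, 289.0], [347.3999938964844, 300.20001220703125], [321.6000061035156, 330.29998779296875]]
((17.5, 265.0), (64.0, 35.0), 90.0) [[-0.0, 233.0], [35.0, 233.0], [35.0, 297.0], [0.0, 297.0]]
((251.5, 210.0), (80.0, 57.0), 90.0) [[223.0, 170.0], [280.0, 170.0], [280.0, 250.0], [223.0, 250.0]]
((355.4197998046875, 68.15564727783203), (42.05667495727539, 38.462921142578125), 60.945396423339844) [[328.3999938964844, 59.099998474121094], [362.0, 40.400001525878906], [382.3999938964844, 77.19999694824219], [348.79998779296875, 95.9000015258789]]
```

View pics/w2.png

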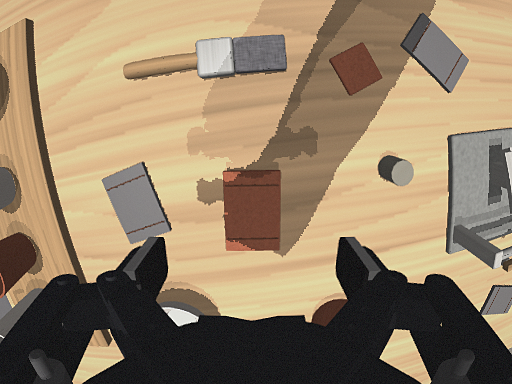

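```bash
python3 - <<'E'
from h import *
im=cv2.imread("pics/w2.png")
cv2.imwrite("pics/w2c.png",cv2.resize(im[160:260,205:300],None,fx=6,fy=6,interpolation=cv2.INTER_NEAREST))
d=np.load("w2.npz");P=(d["R"],d["p"])
C=[(223,170),(280.5,170),(280.5,250),(223,250)]
for z in(33,25):
  Q=np.array([onz("wrist",c,z,P) for c in C]);print(Q.round(1).tolist(),Q.mean(0))
  a=(Q[2]+Q[3]-Q[0]-Q[1])/2;print("len",np.linalg.norm(a),"yaw",np.degrees(np.arctan2(a[1],a[0])),"wid",np.linalg.norm((Q[1]+Q[2]-Q[0]-Q[3])/2))
E
```

```text
[[452.2, -292.4, 33.0], [460.9, -233.9, 33.0], [550.7, -244.6, 33.0], [541.3, -308.2, 33.0]] [ 501.27555852 -269.75634155   33.        ]
len 90.43141656558299 yaw -8.439425252445218 wid 61.71295911989597
[[453.6, -293.3, 25.0], [462.5, -233.3, 25.0], [554.7, -244.3, 25.0], [545.0, -309.6, 25.0]] [ 503.93013894 -270.14465105   25.        ]
len 92.84331218653779 yaw -8.439425252445238 wid 63.35890498152583
```

View pics/w2c.png

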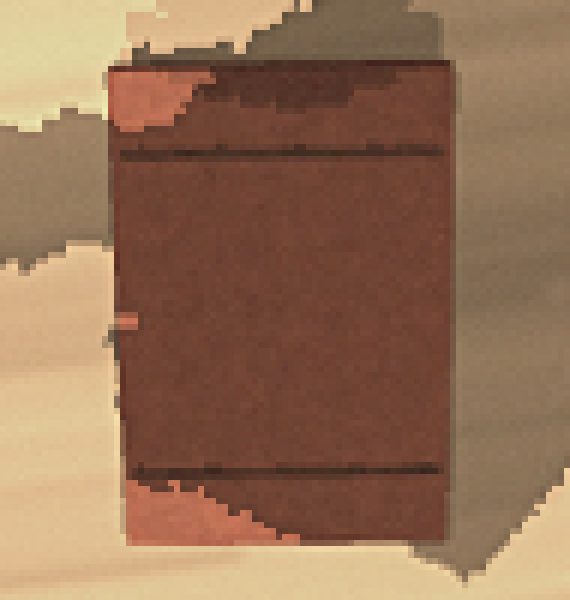

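```bash
python3 - <<'E'
from h import *
d=np.load("w2.npz");P=(d["R"],d["p"])
C=[(223.8,171),(280,171),(279.3,250.5),(226.3,250.5)]
Q=np.array([onz("wrist",c,33,P) for c in C]);print(Q.round(1).tolist(),Q.mean(0))
a=(Q[2]+Q[3]-Q[0]-Q[1])/2;print("len",np.linalg.norm(a),"yaw",np.degrees(np.arctan2(a[1],a[0])),"wid",np.linalg.norm((Q[1]+Q[2]-Q[0]-Q[3])/2))
c=Q.mean(0)
# TCP: pads centre 19 behind TCP; at 60mm opening pads farther back by some amount
plan(np.array([c[0],c[1],80]),Rt(-9)); plan(np.array([c[0],c[1],21]),Rt(-9))
E
```

```text
[[453.4, -291.7, 33.0], [461.9, -234.5, 33.0], [551.1, -246.0, 33.0], [542.4, -304.6, 33.0]] [ 502.18683318 -269.21616208   33.        ]
len 89.98039450840032 yaw -7.785966299707145 wid 58.55160538587256
shift [-1.21  -0.004  3.681] turn [ 0.011 -0.006  0.101] dist 116.3
shift [-1.211 -0.007  5.648] turn [ 0.011 -0.006  0.101] dist 173.3
```

The crop shows the tile's top face at about (224–280, 171–250.5). That gives a centre of (502, -269) and yaw of -8.2°. The top camera agrees within 1 mm, so I'll descend.

Request:
arm_command(
  rows=[85, -0.4, 0, 0.5, 0, 0, 0, 85, -0.8, 0, 1.2, 0, 0, 0, 85, -1.2, 0, 2, 0, 0, 0, 85, -1.21, 0, 2.8, 0, 0, 0, 85, -1.21, 0, 3.5, 0, 0, 0, 85, -1.21, 0, 4, 0, 0, 0, 85, -1.21, 0, 4.4, 0, 0, 0, 85, -1.21, 0, 4.4, 0, 0, 0, 85, -1.21, 0, 4.4, 0, 0, 0],
)

```text
time: 3.17
eef_pos: [502.0, -267.9, 58.5]
orientation: [[-0.99, 0.144, -0.001], [0.144, 0.99, 0.001], [0.001, 0.001, -1.0]]
force: [-0.6, 0.8, 1.2]
opening: 85.0
```

```bash
python3 - <<'E'
from h import *
plan(np.array([502.2,-269.1,5]),Rt(-8.2))
im=snapshot("wrist")[:,:,::-1];cv2.imwrite("pics/w3.png",im)
im=snapshot("side")[:,:,::-1];cv2.imwrite("pics/s3.png",cv2.resize(im[220:350,220:390],None,fx=4,fy=4))
E
```

```text
shift [-0.013 -0.041  1.784] turn [ 0.009 -0.011 -0.011] dist 53.5
```

View pics/w3.png

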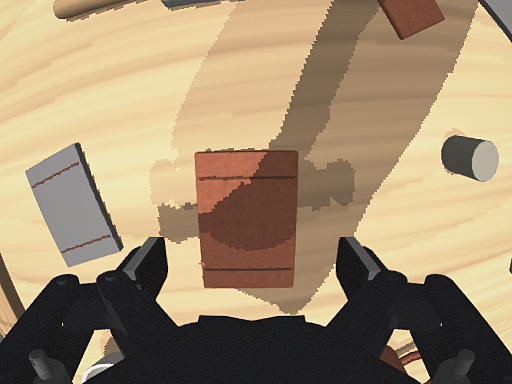

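View pics/s3.png

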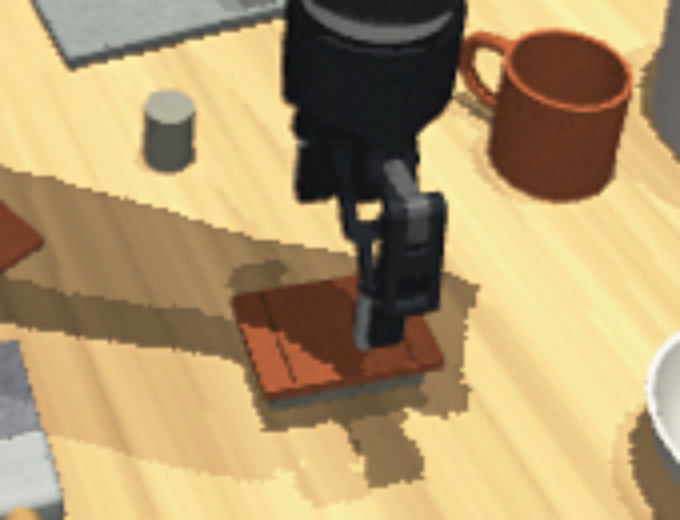

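The tile sits centred between the jaws (wrist columns 196–298) with clear space on both sides. I'll go down and close.

Request:
arm_command(
  rows=[85, 0, -0.04, 0.4, 0, 0, 0, 85, 0, -0.04, 0.8, 0, 0, 0, 85, 0, -0.04, 1.2, 0, 0, 0, 85, 0, -0.04, 1.5, 0, 0, 0, 85, 0, -0.04, 1.78, 0, 0, 0, 85, 0, -0.04, 1.78, 0, 0, 0, 85, 0, -0.04, 1.78, 0, 0, 0],
)

```text
time: 3.85
eef_pos: [501.1, -270.3, 4.0]
orientation: [[-0.989, 0.146, -0.002], [0.146, 0.989, 0.001], [0.002, 0.001, -1.0]]
force: [1.1, 0.5, -0.2]
opening: 84.8
```

Request:
arm_command(
  rows=[56, 0, 0, 0, 0, 0, 0, 50, 0, 0, 0, 0, 0, 0, 50, 0, 0, 0, 0, 0, 0, 50, 0, 0, 0, 0, 0, 0, 50, 0, 0, 0, 0, 0, 0, 50, 0, 0, 0, 0, 0, 0],
  force=30,
)

```text
time: 4.35
eef_pos: [502.7, -271.4, 6.3]
orientation: [[-0.989, 0.146, 0.002], [0.146, 0.989, -0.001], [-0.002, -0.001, -1.0]]
force: [-0.8, -0.0, 3.0]
opening: 59.2
```

```bash
python3 - <<'E'
from h import *
s=sense();print(s["opening"],s["force"],s["eef_pos"])
im=snapshot("side")[:,:,::-1];cv2.imwrite("pics/s4.png",cv2.resize(im[220:350,220:390],None,fx=4,fy=4))
E
```

```text
59.21516718805932 [-0.75473804 -0.03390558  2.97328086] [ 502.6981436  -271.37714867    6.30828393]
```

View pics/s4.png

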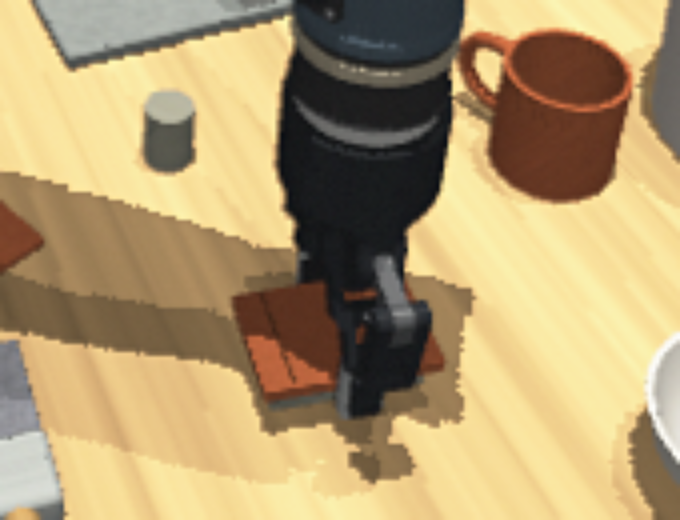

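Gripped at 59 mm. Lifting and checking.

Request:
arm_command(
  rows=[50, 0, 0, -0.3, 0, 0, 0, 50, 0, 0, -0.8, 0, 0, 0, 50, 0, 0, -1.5, 0, 0, 0, 50, 0, 0, -2.3, 0, 0, 0, 50, 0, 0, -3.1, 0, 0, 0, 50, 0, 0, -3.9, 0, 0, 0, 50, 0, 0, -4.6, 0, 0, 0, 50, 0, 0, -5, 0, 0, 0, 50, 0, 0, -5, 0, 0, 0, 50, 0, 0, -5, 0, 0, 0],
)

```text
time: 5.23
eef_pos: [502.1, -270.9, 155.4]
orientation: [[-0.989, 0.146, 0.0], [0.146, 0.989, -0.0], [-0.0, -0.0, -1.0]]
force: [-0.3, 0.9, -1.8]
opening: 59.3
```

```bash
python3 - <<'E'
from h import *
s=sense();print(s["opening"],s["force"],s["eef_pos"])
p=pose();np.savez("w5.npz",R=p[0],p=p[1])
im=snapshot("wrist")[:,:,::-1];cv2.imwrite("pics/w5.png",im)
im=snapshot("side")[:,:,::-1];cv2.imwrite("pics/s5.png",cv2.resize(im[150:350,200:400],None,fx=3,fy=3))
plan(np.array([500,80,165.]),Rt(1.5,18))
E
```

```text
59.31330423164795 [-0.33955747  0.9138512  -1.80492062] [ 502.10481532 -270.89863206  155.35801588]
shift [ 1.734 11.543 -0.369] turn [-0.241 -3.022 -1.635] dist 350.4
```

View pics/w5.png

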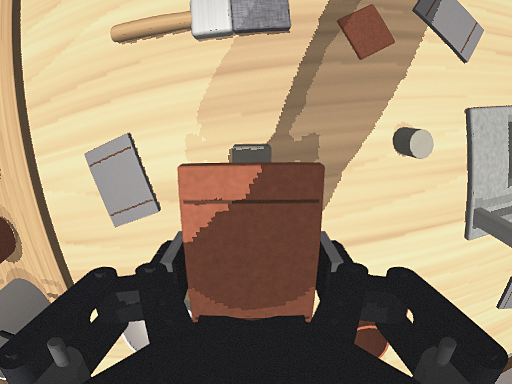

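View pics/s5.png

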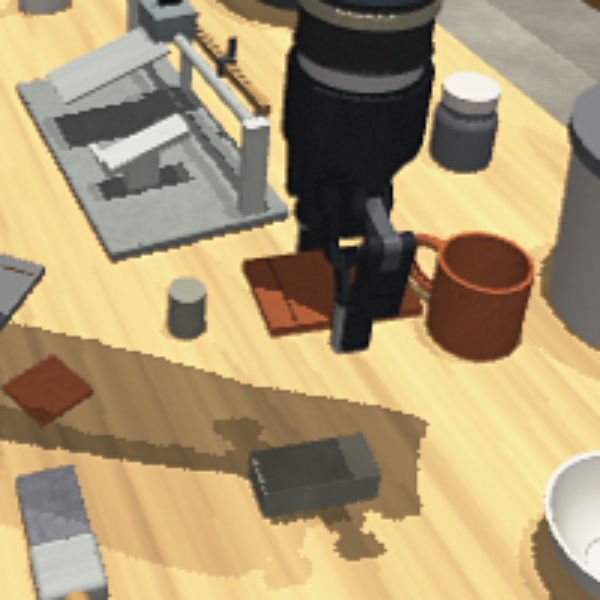

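```bash
python3 - <<'E'
from h import *
im=cv2.imread("pics/w5.png");cv2.imwrite("pics/w5c.png",cv2.resize(im[140:240,165:335],None,fx=4.5,fy=4.5,interpolation=cv2.INTER_NEAREST))
I=(np.eye(3),np.zeros(3))
for row in (163,165.5,167):
  a=ray("wrist",(179,row),I);b=ray("wrist",(323.5,row),I)
  # width 60: points a.o+t*da, b.o+t*db
  t=60/abs(b[1][1]-a[1][1]);print(row,(a[0]+t*a[1]).round(1),(b[0]+t*b[1]).round(1))
  for z in (-28,-24,-20):
    A=a[0]+a[1]*(z-a[0][2])/a[1][2];B=b[0]+b[1]*(z-b[0][2])/b[1][2];print("   z",z,A.round(1),B.round(1))
E
```

```text
163 [ 46.5 -29.1 -22.9] [ 46.5  30.9 -22.9]
   z -28 [ 47.3 -27.8 -28. ] [ 47.3  29.6 -28. ]
   z -24 [ 46.7 -28.8 -24. ] [ 46.7  30.6 -24. ]
   z -20 [ 46.  -29.9 -20. ] [ 46.1  31.6 -20. ]
165.5 [ 45.5 -29.1 -23.1] [ 45.5  30.9 -23.1]
   z -28 [ 46.3 -27.9 -28. ] [ 46.3  29.6 -28. ]
   z -24 [ 45.6 -28.9 -24. ] [ 45.6  30.6 -24. ]
   z -20 [ 45.  -29.9 -20. ] [ 45.   31.6 -20. ]
167 [ 44.9 -29.1 -23.2] [ 44.9  30.9 -23.2]
   z -28 [ 45.7 -27.9 -28. ] [ 45.7  29.7 -28. ]
   z -24 [ 45.  -28.9 -24. ] [ 45.   30.7 -24. ]
   z -20 [ 44.3 -29.9 -20. ] [ 44.3  31.7 -20. ]
```

View pics/w5c.png

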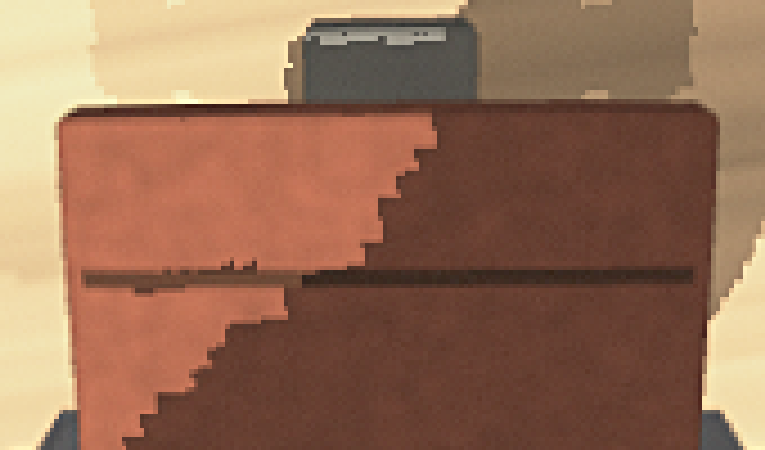

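```bash
cat >> h.py <<'E'
YAW=1.5
RR=Rt(YAW,18)
XR=np.stack([-RR[:,0],RR[:,1],-RR[:,2]],1)   # rest axes
FOOT=np.array([471.8,79.9,45.])
OFF=np.array([0.8,0.3,-23.7])
def tcp_for(x,y,z): return FOOT+XR@np.array([x,y,z])-RR@OFF
E
python3 - <<'E'
from h import *
print(XR.round(3).tolist())
t=tcp_for(47,0,70);print(t);plan(t,RR)
E
```

```text
[[0.951, -0.026, -0.309], [0.025, 1.0, -0.008], [0.309, 0.0, 0.951]]
[502.95019236  80.41559366 103.80492904]
shift [ 1.632 11.568  1.67 ] turn [-0.241 -3.022 -1.635] dist 354.0
```

Request:
arm_command(
  rows=[50, 0.1, 0.5, 0, 0, -0.2, -0.1, 50, 0.2, 1.3, 0, 0, -0.5, -0.2, 50, 0.4, 2.3, 0, -0.1, -0.8, -0.4, 50, 0.5, 3.4, 0, -0.1, -1.1, -0.6, 50, 0.7, 4.5, 0, -0.1, -1.4, -0.8, 50, 0.8, 5.6, 0, -0.1, -1.7, -0.9, 50, 1, 6.7, 0, -0.2, -2, -1.1, 50, 1.1, 7.8, 0, -0.2, -2.3, -1.25, 50, 1.3, 8.9, 0, -0.2, -2.6, -1.4, 50, 1.4, 10, 0, -0.2, -2.9, -1.55, 50, 1.55, 11, 0.1, -0.24, -3.02, -1.63, 50, 1.63, 11.57, 0.2, -0.24, -3.02, -1.63],
)

```text
time: 6.33
eef_pos: [501.5, 82.6, 146.4]
orientation: [[-0.951, -0.029, 0.308], [-0.028, 1.0, 0.008], [-0.308, -0.001, -0.951]]
force: [0.3, -0.3, -0.9]
opening: 59.3
```

Request:
arm_command(
  rows=[50, 0, 0, 0, 0, 0, 0, 50, 0, 0, 0, 0, 0, 0, 50, 0, 0, 0, 0, 0, 0],
)

```text
time: 6.58
eef_pos: [503.3, 79.2, 147.7]
orientation: [[-0.951, -0.025, 0.309], [-0.025, 1.0, 0.005], [-0.309, -0.003, -0.951]]
force: [0.3, 1.0, -1.1]
opening: 59.5
```

```bash
python3 - <<'E'
from h import *
s=sense();print(s["opening"],s["time"],s["force"],s["eef_pos"],s["joint_positions"].round(2))
p=pose();np.savez("w6.npz",R=p[0],p=p[1])
plan(tcp_for(47,0,64),RR)
im=snapshot("wrist")[:,:,::-1];cv2.imwrite("pics/w6.png",im)
im=snapshot("side")[:,:,::-1];cv2.imwrite("pics/s6.png",cv2.resize(im[80:250,180:340],None,fx=3.5,fy=3.5))
E
```

```text
59.53337901983673 6.5833 [ 0.25928877  0.96048272 -1.13089674] [503.29885183  79.15476962 147.70029819] [ 0.03 -0.34 -0.46  1.14 -0.   -0.  ]
shift [0.462 0.047 1.588] turn [-0.027 -0.001  0.001] dist 49.6
```

View pics/w6.png

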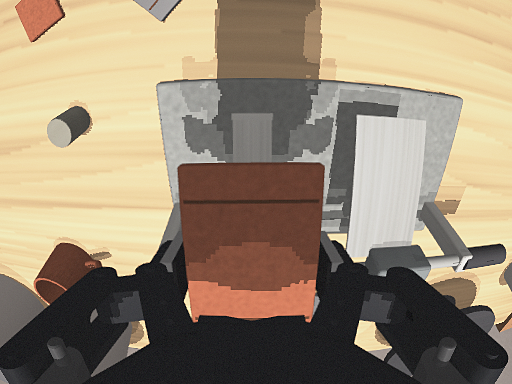

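View pics/s6.png

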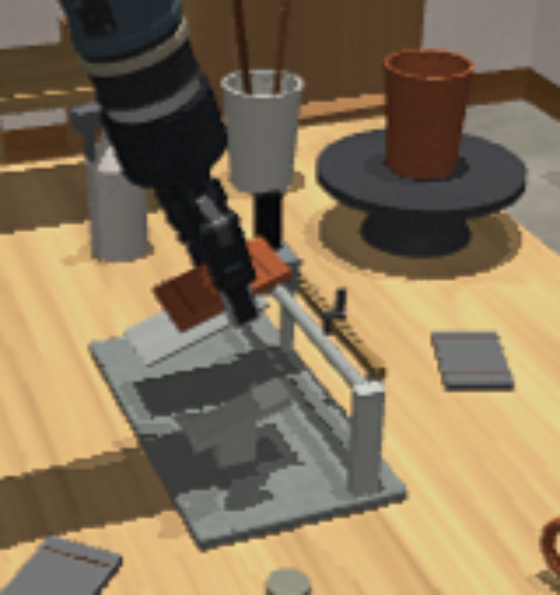

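```bash
python3 - <<'E'
from h import *
im=cv2.imread("pics/w6.png");cv2.imwrite("pics/w6c.png",cv2.resize(im[100:170,170:330],None,fx=4.5,fy=4.5,interpolation=cv2.INTER_NEAREST))
d=np.load("w6.npz");P=(d["R"],d["p"])
for uv in[(232.5,113),(272.5,113)]:
  q=onz("wrist",uv,56,P);print(q, XR.T@(q-FOOT))
E
```

```text
[462.64566954  65.08217218  56.        ] [ -5.67301631 -14.57311768  13.4093592 ]
[461.86079145  93.96053932  56.        ] [-5.70027513 14.31589927 13.41821613]
```

View pics/w6c.png

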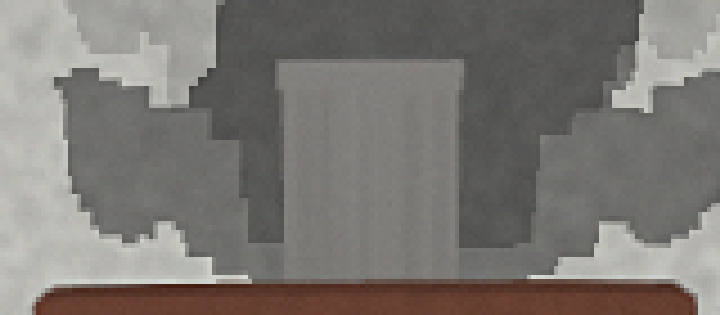

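The lip's outer edge (columns 232–272, row 113) agrees with my rest frame to within 1 mm. I'll lower along the slope normal, stopping 10 mm short first.

Request:
arm_command(
  rows=[50, 0.2, 0, 0.4, 0, 0, 0, 50, 0.4, 0, 0.9, 0, 0, 0, 50, 0.46, 0.05, 1.4, 0, 0, 0, 50, 0.46, 0.05, 1.9, 0, 0, 0, 50, 0.46, 0.05, 2.4, 0, 0, 0, 50, 0.46, 0.05, 2.8, 0, 0, 0, 50, 0.46, 0.05, 3.1, 0, 0, 0, 50, 0.46, 0.05, 3.25, 0, 0, 0, 50, 0.46, 0.05, 3.25, 0, 0, 0, 50, 0.46, 0.05, 3.25, 0, 0, 0],
)

```text
time: 7.52
eef_pos: [521.6, 81.0, 52.6]
orientation: [[-0.95, -0.025, 0.312], [-0.024, 1.0, 0.006], [-0.312, -0.002, -0.95]]
force: [0.8, -0.3, -1.0]
opening: 58.8
```

```bash
python3 - <<'E'
from h import *
s=sense();print(s["opening"],s["time"],s["force"],s["eef_pos"])
p=pose();np.savez("w7.npz",R=p[0],p=p[1])
plan(tcp_for(47,0,5),RR)
im=snapshot("wrist")[:,:,::-1];cv2.imwrite("pics/w7.png",im)
im=snapshot("side")[:,:,::-1];cv2.imwrite("pics/s7.png",cv2.resize(im[130:250,190:320],None,fx=4.5,fy=4.5))
E
```

```text
58.784025209287236 7.5167 [ 0.80799942 -0.31270223 -1.03850704] [521.57491168  80.95763321  52.57575846]
shift [ 0.064 -0.001  0.351] turn [-0.024  0.026 -0.006] dist 10.7
```

View pics/w7.png

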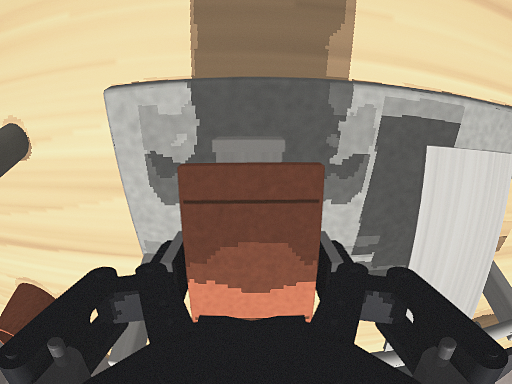

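View pics/s7.png

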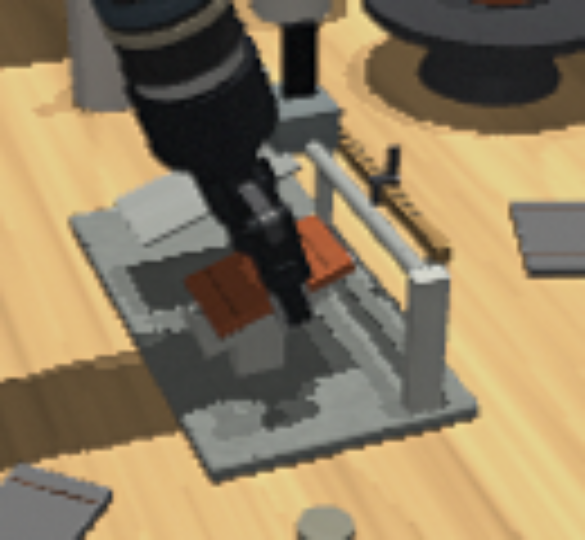

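```bash
python3 - <<'E'
from h import *
im=cv2.imread("pics/w7.png");cv2.imwrite("pics/w7c.png",cv2.resize(im[120:180,170:330],None,fx=4.5,fy=4.5,interpolation=cv2.INTER_NEAREST))
d=np.load("w7.npz");P=(d["R"],d["p"]);p0=FOOT+XR@np.array([0,0,12.])
for uv in[(212,139),(285,139),(212.5,150),(285,150)]:
  q=onplane("wrist",uv,p0,XR[:,2],P);print(XR.T@(q-FOOT))
E
```

```text
[ -6.21628737 -15.53234576  12.        ]
[-6.1738922  14.54802309 12.        ]
[ -1.61947841 -15.41889323  12.        ]
[-1.58984427 14.62639538 12.        ]
```

View pics/w7c.png

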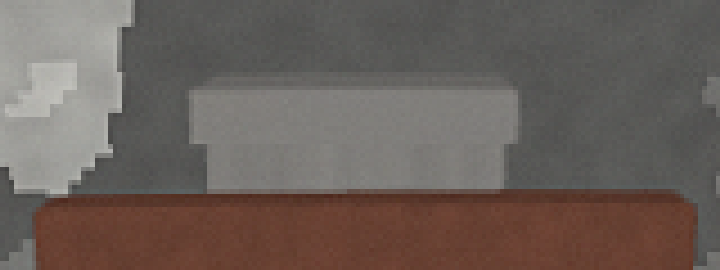

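Request:
arm_command(
  rows=[50, 0.05, 0, 0.1, 0, 0, 0, 50, 0.1, -0.01, 0.2, 0, 0, 0, 50, 0.1, -0.01, 0.28, 0, 0, 0, 50, 0.1, -0.01, 0.35, 0, 0, 0, 50, 0.1, -0.01, 0.35, 0, 0, 0, 50, 0.1, -0.01, 0.35, 0, 0, 0],
)

```text
time: 8.12
eef_pos: [521.4, 81.2, 41.9]
orientation: [[-0.95, -0.026, 0.311], [-0.025, 1.0, 0.006], [-0.311, -0.002, -0.95]]
force: [-6.0, -0.1, 5.0]
opening: 59.4
```

```bash
python3 - <<'E'
from h import *
s=sense();print(s["opening"],s["time"],s["force"],s["torque"],s["eef_pos"])
plan(tcp_for(46,0,4),RR)
im=snapshot("wrist")[:,:,::-1];cv2.imwrite("pics/w8.png",cv2.resize(im[120:180,170:330],None,fx=4.5,fy=4.5))
im=snapshot("side")[:,:,::-1];cv2.imwrite("pics/s8.png",cv2.resize(im[150:240,200:300],None,fx=6,fy=6))
E
```

```text
59.36393358861981 8.1167 [-5.95350395 -0.06698992  5.01240892] [-0.01064585  0.98178752  0.06619028] [521.41532215  81.17523181  41.8913902 ]
shift [-0.019 -0.009  0.047] turn [-0.021  0.019  0.004] dist 1.5
```

View pics/w8.png

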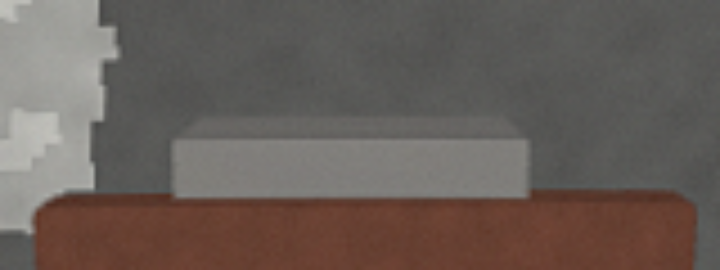

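View pics/s8.png

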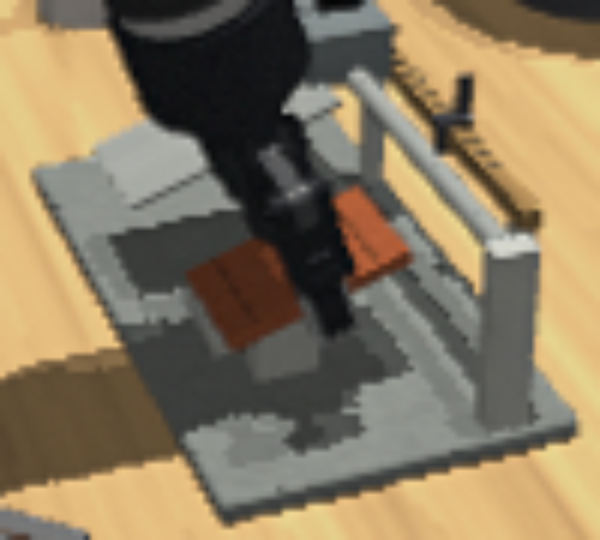

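The tile's lower edge is right behind the lip (crop rows 192–200), its top is below the lip top, and normal contact is about 7 N. Releasing gently.

Request:
arm_command(
  rows=[61, 0, 0, -0.02, 0, 0, 0, 63, 0, 0, -0.04, 0, 0, 0, 66, 0, 0, -0.04, 0, 0, 0, 70, 0, 0, -0.04, 0, 0, 0, 74, 0, 0, -0.04, 0, 0, 0, 74, 0, 0, -0.04, 0, 0, 0],
)

```text
time: 8.72
eef_pos: [521.5, 81.1, 42.5]
orientation: [[-0.95, -0.026, 0.312], [-0.025, 1.0, 0.006], [-0.312, -0.002, -0.95]]
force: [-1.7, 0.1, 0.3]
opening: 73.9
```

```bash
python3 - <<'E'
from h import *
s=sense();print(s["opening"],s["time"],s["force"],s["torque"],s["eef_pos"])
p=pose();np.savez("w9.npz",R=p[0],p=p[1])
plan(tcp_for(46,0,4),RR)
im=snapshot("wrist")[:,:,::-1];cv2.imwrite("pics/w9.png",im);cv2.imwrite("pics/w9c.png",cv2.resize(im[120:200,150:350],None,fx=4,fy=4,interpolation=cv2.INTER_NEAREST))
E
```

```text
73.88066643371965 8.7167 [-1.72226096  0.08651484  0.27234637] [0.00554703 0.33103466 0.03386392] [521.47593744  81.08848683  42.50278816]
shift [-0.01  -0.006  0.066] turn [-0.021  0.026  0.001] dist 2.0
```

View pics/w9.png

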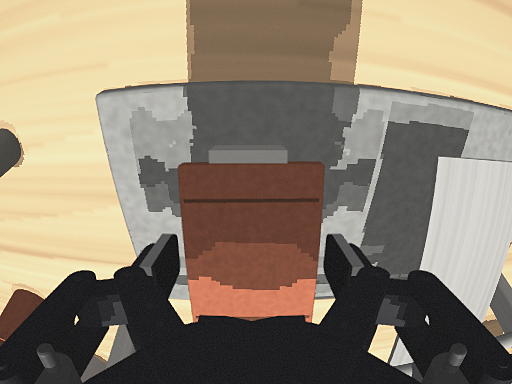

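View pics/w9c.png

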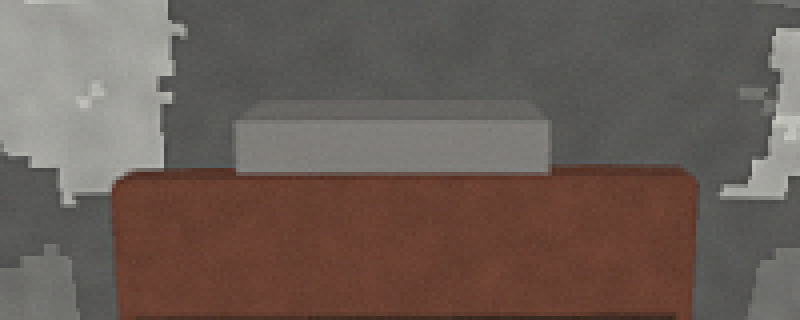

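Released: the tile is straight behind the lip, about 1 mm off centre (tile mid-column 251, lip 248). Backing out along the normal.

Request:
arm_command(
  rows=[74, 0, 0, -0.15, 0, 0, 0, 74, 0, 0, -0.4, 0, 0, 0, 76, 0, 0, -0.8, 0, 0, 0, 76, 0, 0, -1.3, 0, 0, 0, 76, 0, 0, -1.9, 0, 0, 0, 76, 0, 0, -2.6, 0, 0, 0, 76, 0, 0, -3.3, 0, 0, 0, 76, 0, 0, -4, 0, 0, 0, 76, 0, 0, -4.6, 0, 0, 0, 76, 0, 0, -4.8, 0, 0, 0, 76, 0, 0, -4.8, 0, 0, 0, 76, 0, 0, -4.8, 0, 0, 0],
)

```text
time: 9.77
eef_pos: [476.7, 80.2, 179.5]
orientation: [[-0.95, -0.026, 0.312], [-0.025, 1.0, 0.006], [-0.312, -0.002, -0.95]]
force: [0.5, -0.7, -0.5]
opening: 75.9
```

```bash
python3 - <<'E'
from h import *
s=sense();print(s["opening"],s["time"],s["force"],s["torque"],s["eef_pos"])
p=pose();np.savez("w10.npz",R=p[0],p=p[1])
im=snapshot("wrist")[:,:,::-1];cv2.imwrite("pics/w10.png",im);cv2.imwrite("pics/w10c.png",cv2.resize(im[100:300,150:350],None,fx=3,fy=3,interpolation=cv2.INTER_NEAREST))
im=snapshot("side")[:,:,::-1];cv2.imwrite("pics/s10.png",cv2.resize(im[125:240,195:325],None,fx=5,fy=5,interpolation=cv2.INTER_CUBIC))
E
```

```text
75.90845681798403 9.7667 [ 0.47212986 -0.71147416 -0.51421687] [-0.00038497  0.31718683  0.04450127] [476.66812439  80.23339195 179.54707111]
```

View pics/w10.png

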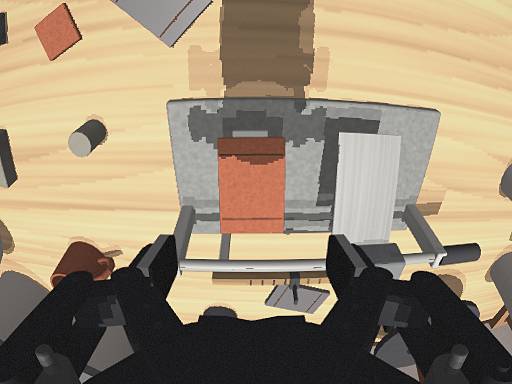

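View pics/w10c.png

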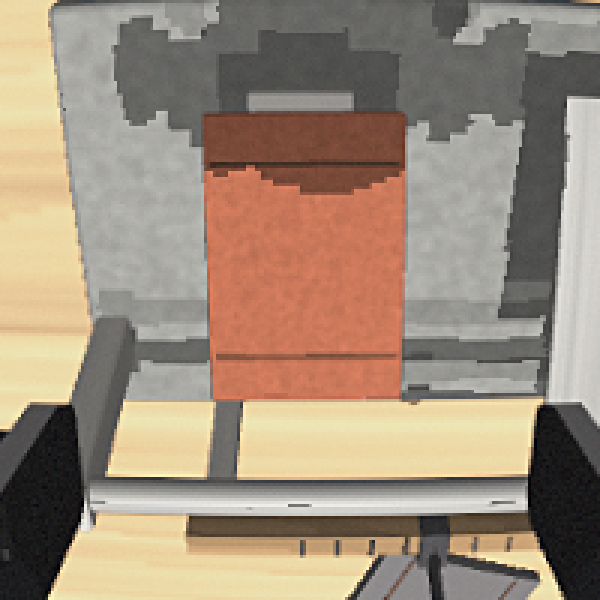

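View pics/s10.png

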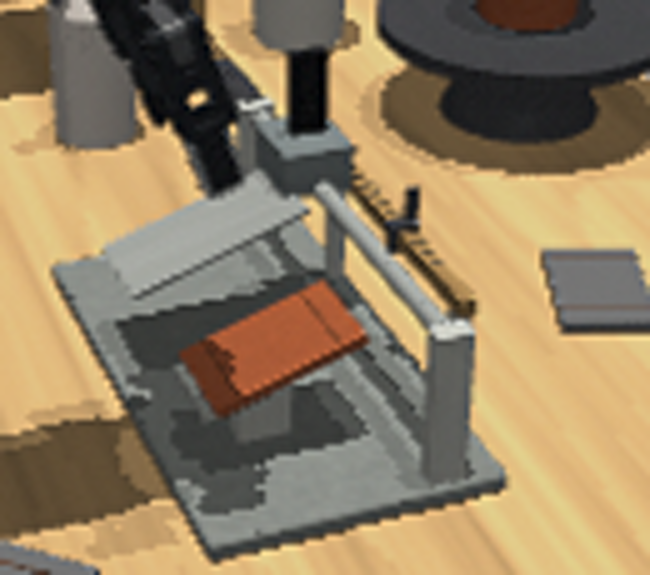

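```bash
python3 - <<'E'
from h import *
d=np.load("w10.npz");P=(d["R"],d["p"]);p0=FOOT+XR@np.array([0,0,8.])
for uv in[(218.2,138),(285.3,138),(284,233.3),(220.7,233.3)]:
  q=onplane("wrist",uv,p0,XR[:,2],P);print((XR.T@(q-FOOT)).round(1))
p0=FOOT+XR@np.array([0,0,12.])
for uv in[(233,131),(268,131),(233,137),(268,137)]:
  q=onplane("wrist",uv,p0,XR[:,2],P);print((XR.T@(q-FOOT)).round(1))
E
```

```text
[  0.8 -28.4   8. ]
[ 0.7 30.6  8. ]
[90.5 31.9  8. ]
[ 90.6 -28.4   8. ]
[ -5.5 -15.   12. ]
[-5.5 15.1 12. ]
[ -0.3 -15.   12. ]
[-0.3 15.1 12. ]
```

Measured in the rest frame, the tile centre is at x ≈ 45.6 and y ≈ 1.4 mm. Its size matches at the seated height, so it lies flat. Now I'll look at the tab and clip from above.

```bash
python3 -c "
from h import *
plan(np.array([530,160,240.]),Rt(1.5))"
```

```text
shift [-2.424  2.609 -1.401] turn [-2.100e-02  3.001e+00 -2.000e-03] dist 114.8
```

Request:
arm_command(
  rows=[85, -0.1, 0.3, -0.4, 0, 0.3, 0, 85, -0.4, 0.6, -0.8, 0, 0.6, 0, 85, -0.7, 0.9, -1.2, 0, 0.9, 0, 85, -1.1, 1.3, -1.4, 0, 1.3, 0, 85, -1.5, 1.7, -1.4, 0, 1.7, 0, 85, -1.9, 2.1, -1.4, 0, 2.1, 0, 85, -2.2, 2.4, -1.4, 0, 2.5, 0, 85, -2.42, 2.61, -1.4, 0, 2.8, 0, 85, -2.42, 2.61, -1.4, 0, 3, 0, 85, -2.42, 2.61, -1.4, 0, 3, 0, 85, -2.42, 2.61, -1.4, 0, 3, 0],
)

```text
time: 10.78
eef_pos: [530.2, 159.9, 239.6]
orientation: [[-1.0, -0.025, -0.001], [-0.025, 1.0, -0.003], [0.001, -0.003, -1.0]]
force: [0.3, 0.1, 0.2]
opening: 85.3
```

```bash
python3 - <<'E'
from h import *
s=sense();print(s["opening"],s["time"],s["force"],s["eef_pos"])
p=pose();np.savez("w11.npz",R=p[0],p=p[1])
im=snapshot("wrist")[:,:,::-1];cv2.imwrite("pics/w11.png",im);cv2.imwrite("pics/w11c.png",cv2.resize(im[180:330,160:350],None,fx=4,fy=4,interpolation=cv2.INTER_NEAREST))
E
```

```text
85.27146320207562 10.7833 [0.34515108 0.14192521 0.22929641] [530.23929147 159.92601974 239.64907957]
```

View pics/w11.png

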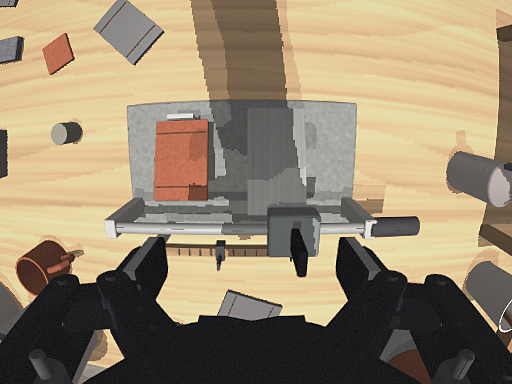

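View pics/w11c.png

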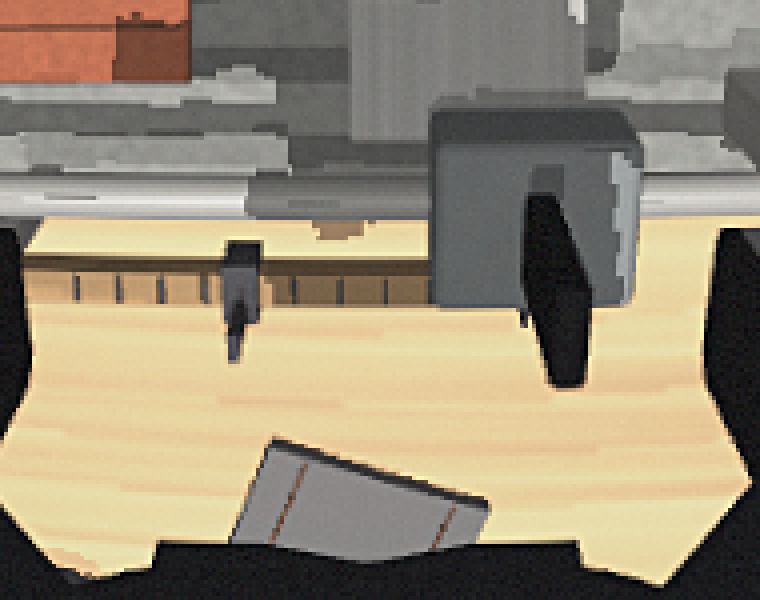

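```bash
python3 - <<'E'
from h import *
d=np.load("w11.npz");P=(d["R"],d["p"])
f=lambda u,v:(160+u/4,180+v/4)
for z in (95,100,105,110,115,120,125):
  A=[onz("wrist",f(*c),z,P) for c in((432,145),(638,147),(632,304),(432,305))]
  print(z,"near w",(A[1]-A[0])[1].round(1),"far w",(A[2]-A[3])[1].round(1),"depth",(A[3]-A[0])[0].round(1),"c",np.mean(A,0).round(1))
for z in (145,150,155,160,165,170):
  A=[onz("wrist",f(*c),z,P) for c in((541,290),(590,290),(585,387),(552,387))]
  print(z,A[0].round(1),A[2].round(1),"depth",((A[2]-A[1])[0]).round(1),"w far",(A[2]-A[3])[1].round(1),"c",np.mean(A,0).round(1))
# clip top: triangulate with top0/side0
print(tri(ray("wrist",f(234,360),P),ray("side",(195+413/5,125+188/5))))
print(tri(ray("wrist",f(432,305),P),ray("side",(195+352/5,125+150/5))),"carr far-right corner side?")
print(tri(ray("wrist",f(432,145),P),ray("side",(195+290/5,125+165/5))))
for z in(85,90,95,100): print(z,"pointer",onz("wrist",f(523,318),z,P).round(1))
E
```

```text
95 near w 54.0 far w 55.1 depth 45.9 c [588.2 206.6  95. ]
100 near w 53.0 far w 54.1 depth 45.1 c [586.  205.8 100. ]
105 near w 52.1 far w 53.2 depth 44.3 c [583.9 205.  105. ]
110 near w 51.1 far w 52.2 depth 43.5 c [581.7 204.1 110. ]
115 near w 50.2 far w 51.3 depth 42.7 c [579.6 203.3 115. ]
120 near w 49.3 far w 50.3 depth 41.9 c [577.4 202.5 120. ]
125 near w 48.3 far w 49.3 depth 41.1 c [575.3 201.7 125. ]
145 [581.8 201.  145. ] [607.3 213.6 145. ] depth 25.5 w far 7.8 c [594.5 208.1 145. ]
150 [579.4 200.1 150. ] [604.3 212.4 150. ] depth 24.9 w far 7.7 c [591.8 207.1 150. ]
155 [576.9 199.2 155. ] [601.3 211.3 155. ] depth 24.4 w far 7.5 c [589.1 206.1 155. ]
160 [574.4 198.3 160. ] [598.3 210.2 160. ] depth 23.8 w far 7.3 c [586.3 205.  160. ]
165 [572.  197.5 165. ] [595.3 209.  165. ] depth 23.3 w far 7.2 c [583.6 204.  165. ]
170 [569.5 196.6 170. ] [592.3 207.9 170. ] depth 22.8 w far 7.0 c [580.9 203.  170. ]
(array([617.10063816, 129.08378215, 115.31333004]), np.float64(2.6709191156502894))
(array([599.4245404 , 178.78884438, 117.38393977]), np.float64(0.9540843868928195)) carr far-right corner side?
(array([559.35287679, 176.86831045, 114.96759343]), np.float64(1.638475578042316))
85 pointer [620.3 207.   85. ]
90 pointer [617.7 206.2  90. ]
95 pointer [615.1 205.4  95. ]
100 pointer [612.4 204.6 100. ]
```

The wrist view shows the tab top at about (291–307, 252–277), the pointer at (291,259) and the clip blade tip at (218,269). That puts the tab at about (583, 204) with its top near z 165, the carriage top near z 116, and the pull at about 77 mm. Moving above the tab.

```bash
python3 -c "
from h import *
plan(np.array([583,204,190.]),Rt(1.5))
plan(np.array([583,204,123.]),Rt(1.5))"
```

```text
shift [-1.804  1.429  1.672] turn [-0.024  0.003 -0.006] dist 85.3
shift [-1.803  1.435  3.905] turn [-0.024  0.003 -0.006] dist 136.0
```

Request:
arm_command(
  rows=[80, -0.4, 0.3, 0.1, 0, 0, 0, 75, -0.8, 0.7, 0.3, 0, 0, 0, 70, -1.3, 1.1, 0.6, 0, 0, 0, 65, -1.8, 1.43, 1, 0, 0, 0, 60, -1.8, 1.43, 1.4, 0, 0, 0, 60, -1.8, 1.43, 1.6, 0, 0, 0, 60, -1.8, 1.43, 1.6, 0, 0, 0, 60, -1.8, 1.43, 1.6, 0, 0, 0],
)

```text
time: 11.5
eef_pos: [582.5, 203.8, 193.8]
orientation: [[-1.0, -0.025, 0.002], [-0.025, 1.0, -0.002], [-0.002, -0.002, -1.0]]
force: [0.1, 0.5, 0.6]
opening: 60.0
```

```bash
python3 - <<'E'
from h import *
s=sense();print(s["opening"],s["time"],s["force"],s["eef_pos"])
im=snapshot("wrist")[:,:,::-1];cv2.imwrite("pics/w12.png",im)
plan(np.array([583,204,123.]),Rt(1.5))
im=snapshot("side")[:,:,::-1];cv2.imwrite("pics/s12.png",cv2.resize(im[60:240,180:330],None,fx=3.3,fy=3.3))
E
```

```text
59.95564442682464 11.5 [0.12494205 0.49322716 0.61696185] [582.54817344 203.81989891 193.80222617]
shift [0.009 0.009 2.389] turn [-0.019  0.033 -0.008] dist 71.7
```

View pics/w12.png

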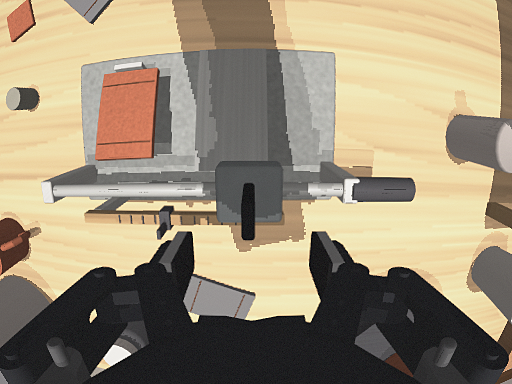

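View pics/s12.png

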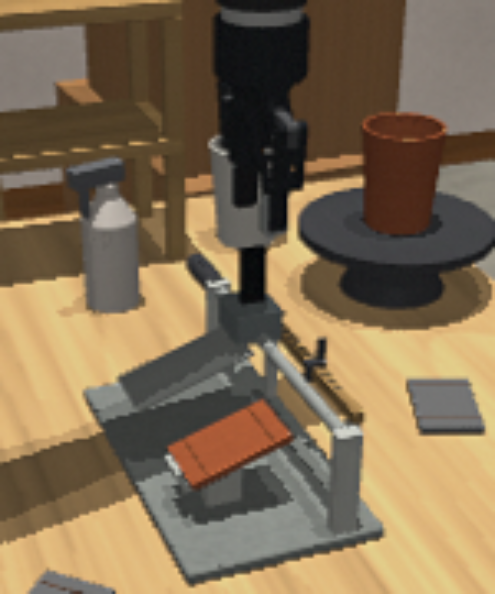

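```bash
python3 - <<'E'
from h import *
im=cv2.imread("pics/w12.png");cv2.imwrite("pics/w12c.png",cv2.resize(im[150:260,200:300],None,fx=5,fy=5,interpolation=cv2.INTER_NEAREST))
P=pose();print(P[1])
for v in(205,210,215,240):print(v,[onz("wrist",(248,v),z,P).round(1).tolist() for z in(155,160,165,170)])
print([ (z,proj("wrist",P[1]+np.array([0,0,z]),P)) for z in(-30,-60,0,13)])
E
```

```text
[583.40851919 203.96502572 195.2004107 ]
205 [[575.0, 202.4, 155.0], [573.4, 202.4, 160.0], [571.8, 202.4, 165.0], [570.2, 202.5, 170.0]]
210 [[578.3, 202.4, 155.0], [576.7, 202.5, 160.0], [575.0, 202.5, 165.0], [573.3, 202.5, 170.0]]
215 [[581.8, 202.5, 155.0], [580.0, 202.5, 160.0], [578.3, 202.6, 165.0], [576.5, 202.6, 170.0]]
240 [[599.6, 202.9, 155.0], [597.3, 202.9, 160.0], [595.1, 202.9, 165.0], [592.8, 202.9, 170.0]]
[(-30, (np.float64(250.07646335129778), np.float64(222.9992529301473))), (-60, (np.float64(250.3359705360007), np.float64(208.00609992477413))), (0, (np.float64(249.72636568300817), np.float64(243.3452531467193))), (13, (np.float64(249.53467404231375), np.float64(254.54455294241473)))]
```

View pics/w12c.png

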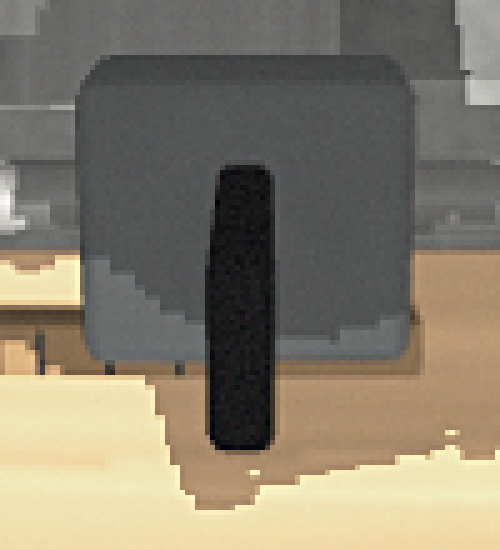

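Request:
arm_command(
  rows=[60, 0, -0.03, 0.3, 0, 0, 0, 60, 0, -0.03, 0.7, 0, 0, 0, 60, 0, -0.03, 1.1, 0, 0, 0, 60, 0, -0.03, 1.5, 0, 0, 0, 60, 0, -0.03, 1.9, 0, 0, 0, 60, 0, -0.03, 2.2, 0, 0, 0, 60, 0, -0.03, 2.3, 0, 0, 0, 60, 0, -0.03, 2.3, 0, 0, 0, 60, 0, -0.03, 2.3, 0, 0, 0],
)

```text
time: 12.35
eef_pos: [583.6, 203.2, 124.7]
orientation: [[-1.0, -0.026, 0.003], [-0.026, 1.0, -0.002], [-0.002, -0.002, -1.0]]
force: [-0.3, 1.1, 0.3]
opening: 60.0
```

Request:
arm_command(
  rows=[40, 0, 0, 0, 0, 0, 0, 20, 0, 0, 0, 0, 0, 0, 4, 0, 0, 0, 0, 0, 0, 0, 0, 0, 0, 0, 0, 0, 0, 0, 0, 0, 0, 0, 0, 0, 0, 0, 0, 0, 0, 0, 0, 0, 0, 0, 0, 0, 0, 0, 0, 0, 0, 0, 0, 0],
  force=50,
)

```text
time: 13.02
eef_pos: [584.2, 201.7, 125.6]
orientation: [[-1.0, -0.025, 0.004], [-0.025, 1.0, -0.005], [-0.004, -0.005, -1.0]]
force: [0.3, -5.2, 1.6]
opening: 7.1
```

```bash
python3 - <<'E'
from h import *
s=sense();print(s["opening"],s["time"],s["force"],s["eef_pos"])
im=snapshot("wrist")[:,:,::-1];cv2.imwrite("pics/w13.png",im)
im=snapshot("side")[:,:,::-1];cv2.imwrite("pics/s13.png",cv2.resize(im[80:240,190:320],None,fx=3.7,fy=3.7))
E
```

```text
7.147713598368484 13.0167 [ 0.343176   -5.24698937  1.5770755 ] [584.15608785 201.66843402 125.62939239]
```

View pics/w13.png

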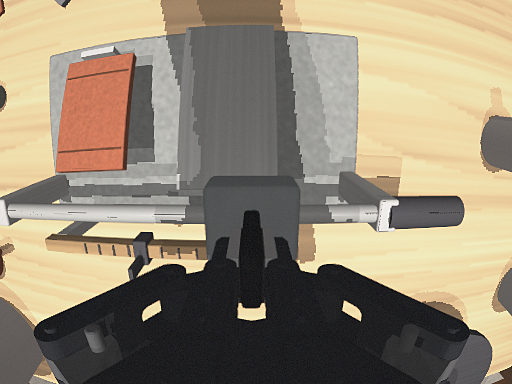

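View pics/s13.png

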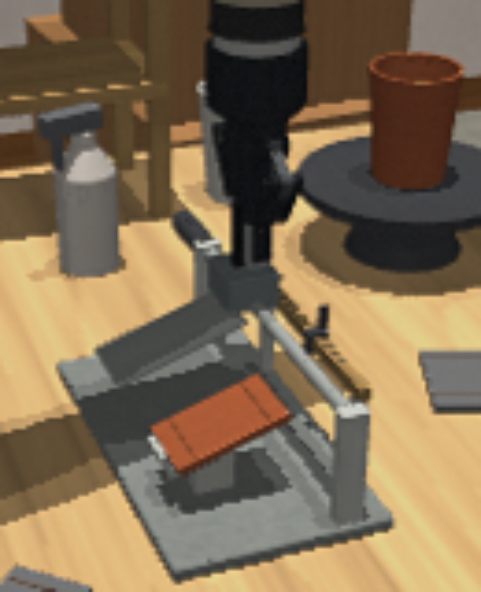

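Gripped at 7 mm. Pulling about 70 mm first.

Request:
arm_command(
  rows=[0, 0, -0.1, 0, 0, 0, 0, 0, 0, -0.3, 0, 0, 0, 0, 0, 0, -0.55, 0, 0, 0, 0, 0, 0, -0.8, 0, 0, 0, 0, 0, 0, -1.05, 0, 0, 0, 0, 0, 0, -1.3, 0, 0, 0, 0, 0, 0, -1.55, 0, 0, 0, 0, 0, 0, -1.8, 0, 0, 0, 0, 0, 0, -2, 0, 0, 0, 0, 0, 0, -2.15, 0, 0, 0, 0, 0, 0, -2.2, 0, 0, 0, 0, 0, 0, -2.2, 0, 0, 0, 0],
)

```text
time: 14.12
eef_pos: [586.0, 137.0, 125.6]
orientation: [[-1.0, -0.025, 0.004], [-0.025, 1.0, -0.0], [-0.004, -0.0, -1.0]]
force: [1.4, 5.4, 2.7]
opening: 7.0
```

```bash
python3 - <<'E'
from h import *
s=sense();print(s["opening"],s["time"],s["force"],s["eef_pos"])
p=pose();np.savez("w14.npz",R=p[0],p=p[1])
im=snapshot("wrist")[:,:,::-1];cv2.imwrite("pics/w14.png",im)
t=snapshot("top")[:,:,::-1];cv2.imwrite("pics/t14f.png",t);cv2.imwrite("pics/t14.png",cv2.resize(t[140:225,150:280],None,fx=6,fy=6,interpolation=cv2.INTER_CUBIC))
im=snapshot("side")[:,:,::-1];cv2.imwrite("pics/s14f.png",im);cv2.imwrite("pics/s14.png",cv2.resize(im[140:240,200:300],None,fx=6,fy=6,interpolation=cv2.INTER_CUBIC))
E
```

```text
7.045373905550127 14.1167 [1.38942177 5.41821931 2.68021788] [585.99043011 137.02517956 125.63355884]
```

View pics/w14.png

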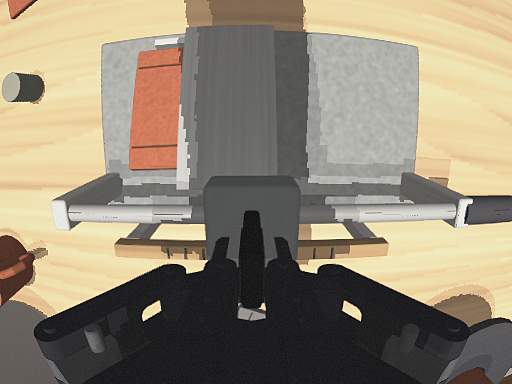

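View pics/t14.png

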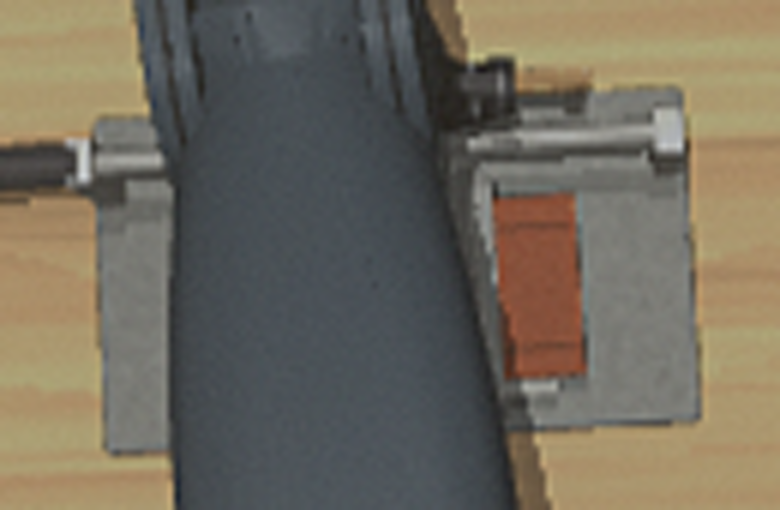

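View pics/s14.png

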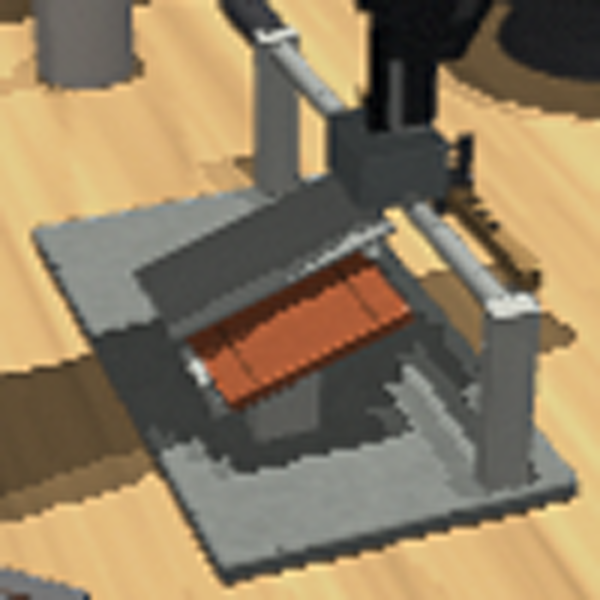

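```bash
python3 - <<'E'
import cv2,numpy as np
A=[("w10",(240,270,100,50)),("w11",(190,230,70,50)),("w12",(140,195,70,50)),("w13",(110,225,70,55))]
out=[]
for n,(x,y,w,h) in A:
    im=cv2.imread(f"pics/{n}.png")[y:y+50,x:x+65]
    out.append(cv2.resize(im,(390,300),interpolation=cv2.INTER_NEAREST))
cv2.imwrite("pics/clips.png",np.vstack([np.hstack(out[:2]),np.hstack(out[2:])]))
E
```

```text
(no output)
```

View pics/clips.png

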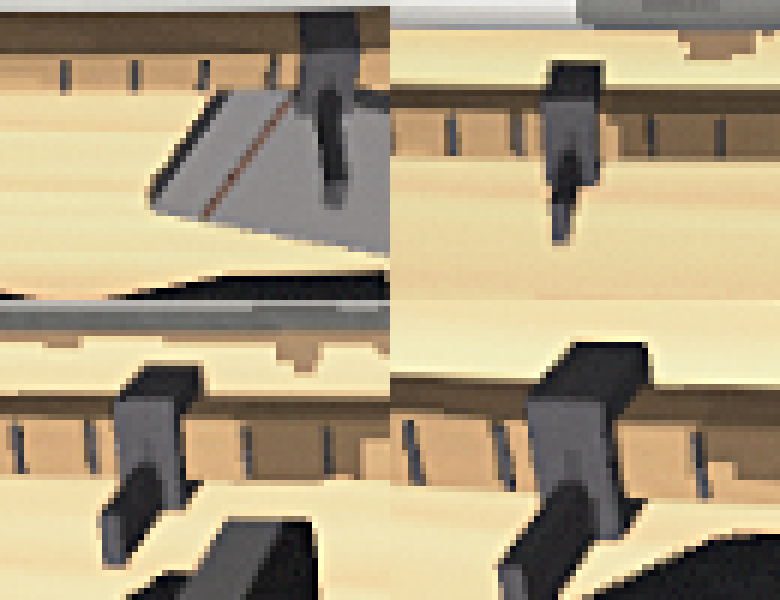

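```bash
python3 - <<'E'
from h import *
def L(n): d=np.load(n+".npz");return (d["R"],d["p"])
P={"w10":L("w10"),"w11":L("w11"),"w12":(Rt(1.45),np.array([583,203.9,194.5])),"w13":(Rt(1.45),np.array([584,201.9,125.4]))}
S={"bladefar":{"w10":(295.7,304.5),"w11":(218.3,270.5),"w12":(159,239.2)},
"bladenear":{"w10":(295.8,299.7),"w11":(218.7,264.5),"w12":(159.5,230.5)},
"clipnear":{"w10":(294.8,278.5),"w11":(220.75,246.8),"w12":(164.4,211.8),"w13":(139.5,242.3)}}
for k,v in S.items():
    A=np.zeros((3,3));b=np.zeros(3)
    for n,uv in v.items():
        o,d=ray("wrist",uv,P[n]);d/=np.linalg.norm(d);M=np.eye(3)-np.outer(d,d);A+=M;b+=M@o
    X=np.linalg.solve(A,b)
    print(k,X.round(1),{n:(np.array(proj("wrist",X,P[n]))-uv).round(1).tolist() for n,uv in v.items()})
    for n,uv in v.items(): print("   ",n,onz("wrist",uv,X[2],P[n]).round(1))
Y=np.array([-np.sin(np.radians(1.5)),np.cos(np.radians(1.5))])
print("TCP stand y",Y@pose()[1][:2], pose()[1])
E
```

```text
bladefar [617.1 129.2 119. ] {'w10': [-0.0, -0.0], 'w11': [0.1, 0.0], 'w12': [-0.1, -0.0]}
    w10 [617.1 129.2 119. ]
    w11 [617.1 129.1 119. ]
    w12 [617.1 129.2 119. ]
bladenear [610.8 129.2 117.1] {'w10': [0.6, -0.4], 'w11': [-0.2, -0.3], 'w12': [-0.5, 0.7]}
    w10 [611.4 128.7 117.1]
    w11 [611.1 129.4 117.1]
    w12 [610.1 129.7 117.1]
clipnear [600.3 129.   97.5] {'w10': [0.8, -0.6], 'w11': [-0.7, -0.1], 'w12': [-0.0, -0.1], 'w13': [-0.2, 1.0]}
    w10 [601.2 128.3  97.5]
    w11 [600.3 129.8  97.5]
    w12 [600.4 129.   97.5]
    w13 [599.6 129.2  97.5]
TCP stand y 121.96213099318521 [585.99046224 137.34863898 125.63475627]
```

Triangulating the clip from three or four wrist views gives (609, 129), with views agreeing to under 1 mm. The tab still has about 9 mm to go along the stand's -y.

Request:
arm_command(
  rows=[0, 0, -0.1, 0, 0, 0, 0, 0, 0, -0.2, 0, 0, 0, 0, 0, 0, -0.27, 0, 0, 0, 0, 0, 0, -0.3, 0, 0, 0, 0, 0, 0, -0.3, 0, 0, 0, 0, 0, 0, -0.3, 0, 0, 0, 0, 0, 0, -0.3, 0, 0, 0, 0, 0, 0, -0.3, 0, 0, 0, 0],
)

```text
time: 14.93
eef_pos: [586.2, 128.6, 125.6]
orientation: [[-1.0, -0.026, 0.005], [-0.026, 1.0, 0.0], [-0.005, 0.0, -1.0]]
force: [1.4, 5.6, 2.8]
opening: 7.3
```

```bash
python3 - <<'E'
from h import *
Y=np.array([-np.sin(np.radians(1.5)),np.cos(np.radians(1.5))])
for i in range(4):
    s=sense();print(s["opening"],s["time"],s["force"].round(1),s["eef_pos"].round(1),"stand y",(Y@s["eef_pos"][:2]).round(2),"target 113.1")
    p=pose();im=snapshot("wrist" if i!=1 else "side")[:,:,::-1]
    if i==1: cv2.imwrite("pics/s15f.png",im);cv2.imwrite("pics/s15.png",cv2.resize(im[140:200,240:310],None,fx=9,fy=9,interpolation=cv2.INTER_NEAREST))
    else: cv2.imwrite("pics/w15.png",im);np.savez("w15.npz",R=p[0],p=p[1])
E
```

```text
7.3312121523964375 14.9333 [1.4 5.6 2.8] [586.2 128.6 125.6] stand y 113.25 target 113.1
7.443676968993501 14.9833 [1.4 6.6 2.8] [586.2 128.7 125.6] stand y 113.27 target 113.1
7.069506598118419 15.0333 [1.3 5.2 3.1] [586.2 128.7 125.6] stand y 113.27 target 113.1
7.8183863271727265 15.0833 [0.8 6.2 3.7] [586.2 128.6 125.6] stand y 113.24 target 113.1
```

View pics/s15.png

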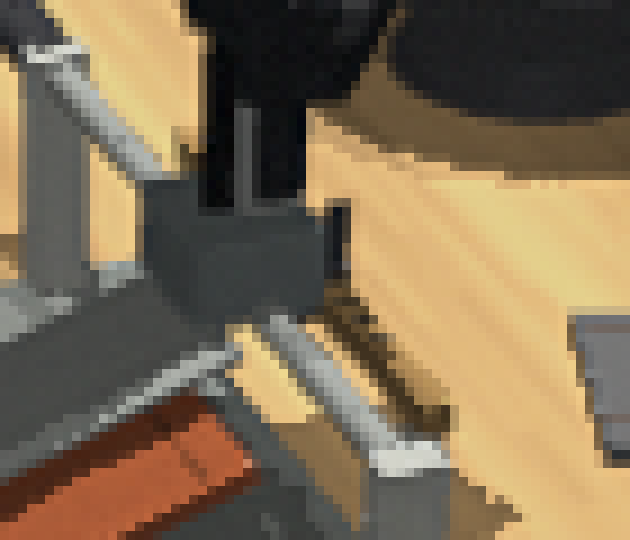

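View pics/w15.png

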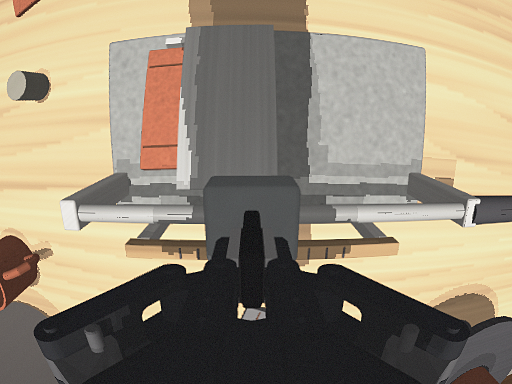

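```bash
python3 - <<'E'
from h import *
out=[]
for n in("w13","w15"):
    im=cv2.imread(f"pics/{n}.png");out.append(cv2.resize(im[170:270,190:315],None,fx=3.1,fy=4,interpolation=cv2.INTER_NEAREST))
cv2.imwrite("pics/carr.png",np.hstack(out))
Y=np.array([-np.sin(np.radians(1.5)),np.cos(np.radians(1.5)),0])
def L(n): d=np.load(n+".npz");return (d["R"],d["p"])
P=L("w15")
for uv in [(205,182),(298,182),(207,240),(298,240)]:
    q=onz("wrist",uv,116,P);print(uv,q.round(1),"standy",(Y@q).round(2))
P=L("w11");f=lambda u,v:(160+u/4,180+v/4)
for c in((432,145),(638,147),(632,304),(432,305)):
    q=onz("wrist",f(*c),116,P);print(q.round(1),"standy",(Y@q).round(2))
E
```

```text
(205, 182) [556.  104.2 116. ] standy 89.6
(298, 182) [554.7 153.3 116. ] standy 138.77
(207, 240) [589.4 104.6 116. ] standy 89.14
(298, 240) [588.1 155.8 116. ] standy 140.36
[558.1 176.9 116. ] standy 162.25
[557.7 226.9 116. ] standy 212.26
[600.1 229.9 116. ] standy 214.13
[600.7 178.8 116. ] standy 163.06
```

View pics/carr.png

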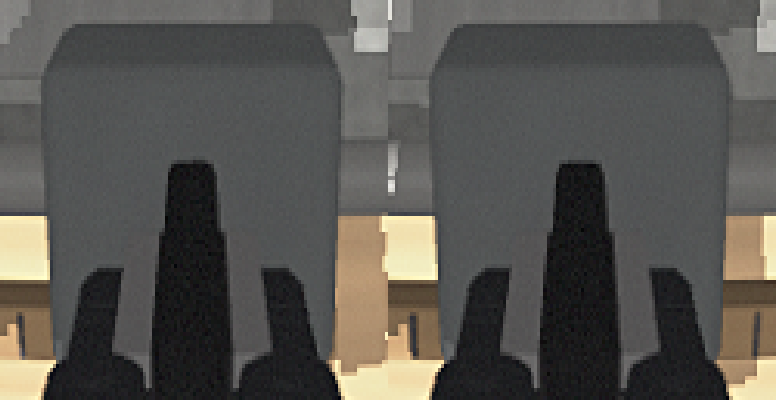

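Camera-to-camera, the carriage middle reads stand y 114.2 and the mark 113.1, while the TCP reads 113.25. I'll nudge 1 mm further and settle.

Request:
arm_command(
  rows=[0, 0, -0.02, 0, 0, 0, 0, 0, 0, -0.03, 0, 0, 0, 0, 0, 0, -0.03, 0, 0, 0, 0, 0, 0, -0.03, 0, 0, 0, 0, 0, 0, -0.03, 0, 0, 0, 0, 0, 0, -0.03, 0, 0, 0, 0],
)

```text
time: 15.63
eef_pos: [586.2, 127.9, 125.6]
orientation: [[-1.0, -0.026, 0.004], [-0.026, 1.0, 0.0], [-0.005, 0.0, -1.0]]
force: [1.5, 6.5, 3.8]
opening: 7.2
```

```bash
python3 - <<'E'
from h import *
im=snapshot("side")[:,:,::-1];cv2.imwrite("pics/s16.png",im);s=sense();print(s["opening"],s["time"],s["force"].round(1),s["eef_pos"].round(1))
E
```

```text
7.826270703789936 15.6833 [1.9 5.8 3.6] [586.2 127.9 125.6]
```

View pics/s16.png

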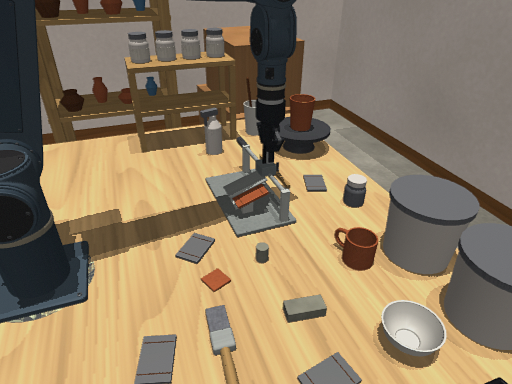

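The side view shows the tile on the rest under the mask, the gripper holding the tab at about (268,165), and everything else where it was. Handing in.

```bash
python3 -c "
from workcell import *
print(close_job())"
```

```text
the job is handed in; nothing more can be done
None
```

The tile is on the rest and released, and the arm is holding the mask out at the mark clip. I handed the job in at 15.7 s; no verdict was reported.

- **Tile:** after release it measured x ≈ 45.6 mm and y ≈ +1.4 mm in the rest's frame, against the lip, straight, and flat by its apparent size. That was measured before the pull. Afterwards I checked it only in pictures, and it looked undisturbed under the mask.
- **Mask:** pulled about 74 mm and held with a 50 N grip; the wrist reads about 6 N of spring pull. The tab reads about 0.5 mm from the clip by the arm's own position, and an estimated 0.5 mm by the wrist camera, allowing for the last nudge.
- **Checks that disagreed:** the camera and arm readings differed by about 1 mm, so I nudged the mask on by about 0.7 mm. The first top-and-side estimate put the clip about 3 mm from the wrist-camera value. I used the wrist camera because its views agreed to under 1 mm.
- **Not confirmed:** the pointer tip itself was hidden at the end, so its position is taken from the tab and the carriage.
- **Other things:** nothing else on the table appeared to have moved in the last side view.

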